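# Prop the parts dryer open and take out the connecting rod

### The arm

A 6-joint arm with a two-finger parallel gripper is mounted at the origin on the work surface. World frame = base frame: x ahead of the robot, y to its left, z up, the work surface at z = 0. Lengths are in mm, angles in rad, forces in N, time in s.
With the tool pointing down it reaches from about 350 to 875 mm from the base axis. Payload 15.5 kg.
Tool frame: the origin (TCP) lies at the centre of the arm's flange, where the gripper is bolted on; the fingertips stand 173 mm ahead of it and the grasp point (between the pads) lies 155 mm ahead of it; z points along the fingers, y is the line along which they close (so a half turn about z gives the same grasp; the last joint's range is limited). The gripper opens to 85 mm and grips with 20 to 120 N. Pads are 22 mm wide; open, the fingers measure 114 mm over their backs; the gripper's body (76 mm by 85 mm) begins 54 mm behind the grasp point. The pads swing forward as they close: fully open they stand 13 mm farther back than shut.
Start: joints at [1.093, 0.494, 1.345, -0, 1.302, -0.096], TCP at [232.866, 580.001, 404.677] pointing down, gripper open.
Joint ranges: [-2.91, 2.91], [-0.82, 2.16], [0.22, 2.67], [-1.22, 4.37], [0.12, 2.79], [-3.08, 3.08]. Speed limits (rad/s): [1.89, 1.89, 2.57, 3.01, 3.01, 3.01].

### API

Orientations are given as a unit quaternion [x, y, z, w].
In Python, from rig import sensors, optics, manip gives the robot as it stands. The module is installed in compiled form; this text tells all that it offers.
- The arm moves only by the shell command python3 -m jog 'ROWS'. ROWS is JSON, a list of rows, each an object of numbers: "fingers": the finger opening in mm, from 0 to 85.4; "dx", "dy", "dz": the shift along the tool's x, y, z in mm; "wx", "wy", "wz": the turn, a rotation vector about the tool's x, y, z in rad. In form: [{"fingers": .., "dx": .., "dy": .., "dz": .., "wx": .., "wy": .., "wz": ..}, ...]. A call has 1 to 10 rows; each row shifts and turns the commanded pose from where the row before left it, along the tool's axes as they then stand; what a row does not reach is not made up. A row lasts 1/12 s, in which the tool goes at most 41.7 mm and 7.16 degrees, less where a joint would pass 70% of its speed; a pose out of reach is approached as far as the arm can. A call is refused whole if a number of a shift passes 41.7 or a number of a turn 0.125, either way. A call with a gripper value outside its range is refused whole. The fingers move at their own pace and stop on an object; the grip force is fixed at half the most. Time passes only in rows, so rows that do not move let the fingers close. It gives the time, the measured TCP pose, the force, the opening and the grip force at its end, in the units of the state.
- sensors.get_obs(): the state, without advancing time (a new reading comes with each control period).
- optics.camera(name): name is "side" or "top"; returns a dict with "color" (384x512x3 uint8, red, green, blue), "z_map" (384x512 float32, mm along the optical axis (not along the pixel's ray), 0 where there is no reading), "mtx" (3x3 intrinsics, pixels), "dist" ([k1, k2, p1, p2, k3] as OpenCV has them; the pictures are not rectified), "R" (3x3) and "t" (3): a world point X has camera coordinates R X + t. Camera axes: x right, y down, z forward; pixel columns grow to the right and rows downward; lengths in mm; the calibration is good to about 2 mm. A picture is of the moment at which its call begins.
- manip.hand_in(): hands the job in; it is judged then, once.
The state is a dict: "t": time; "joints": joint angles; "qd": joint speeds; "effort": joint torques, N m; "ee_pos": TCP position; "ee_rot": TCP orientation; "wrist_force": force on the tool from outside, world axes, zero at the start; "wrist_torque": the same for the moment, N m; "gripper_width": finger opening in mm; "finger_force": force on a finger pad.
Only numpy, scipy, OpenCV 4.12 (cv2) and the standard library are available. Lean on these libraries where they do the work, as an engineer would, in place of code of your own. Each camera call takes 0.05 s, during which the arm holds its last target. There are 200 camera calls.

### The job

Switch the parts dryer's blower off at its toggle, then lift its sprung lid and prop it open with the beech batten, roughly half way up (45 degrees or so). Take the connecting rod out from under the propped lid and lay it flat in the wooden tray without dropping it. Leave the lid standing open on the batten so that the dryer airs, leave the piston inside, and don't disturb the other things on the bench.

Things in the scene. Friction and masses are not known exactly. Their poses are not given: they have to be found in the camera images.
- dryer: Benchtop parts dryer, bolted down. Origin: centre of the chamber's footprint on the bench; x away from the operator, y to its left, z up. Open-topped chamber, outside 220 (x) by 300 (y), walls 7 thick, rim at z = 120. Grey blower housing on its -y side: x -75 to 105, y -251 to -151, top at z = 130. Inside: floor at z = 74; two cross rails, 22 wide, at x = -55 and 50, tops at z = 86.
- sill (a point): Middle of the top face of the inner front sill, at dryer (-89, 0, 98). The sill runs along the whole front wall inside the chamber, 28 wide (dryer x -103 to -75); the wall stands 22 above it, on its operator's side.
- lid (a joint): Opening of the sprung lid, rad: 0 shut (lying on the rim) to 1.45. The spring shuts it with about 0.5 N m when shut plus 0.3 N m per rad, and the lid weighs 0.25 to 0.4 kg; 3 to 5 N lifts its front edge. It does not stay open by itself.
- lid_panel: The lid: teal frame with a clear window, 300 wide (y), 255 long, 4 thick, flat underneath; it overhangs the front wall by 35 mm. Origin: middle of the hinge line, at the underside (dryer (110, 0, 120)); hinge line along y; its -x axis points along the lid to its front edge.
- lid_edge (a point): Middle of the lid's front edge, at its underside, 255 mm from the hinge line.
- toggle (a joint): Blower switch, a bat toggle, rad: +0.40 leaning away from the operator (dryer +x) = on, -0.40 leaning to the operator (-x) = off. Over-centre: past the middle it goes on to that side by itself. About 1 N at the tip moves it. Its pivot, along the dryer's y, is at dryer (-20, -205, 137).
- toggle_tip (a point): Centre of the toggle's red end, 50 mm from its pivot; the bat is 17 thick there.
- batten: Beech batten, 165 long (x) by 36 wide (y) by 24 thick (z), square black rubber-faced ends and a red band near each end, 0.11 kg, either end alike; lies flat on the bench. Origin: centre of its underside as it lies. Foot in the corner of sill and front wall, leaning inwards 45 degrees, it holds the lid at about 0.8 rad.
- rod: Steel connecting rod, 149 long (x), 26 thick (z), 0.3 to 0.46 kg. Origin: underside, mid-length. Big end: ring 54 across at x = 48, bolt shoulders 64 wide from x = 19 to 69. Small end: ring 32 across at x = -58. Shank between: 18 wide, z = 5 to 23. It starts flat on the dryer's cross rails (underside 86 above the bench), roughly along dryer x, in the left or right half.
- rod_grip (a point): Middle of the rod's shank, (-10.5, 0, 13) in the rod's frame; clear shank for about 20 mm either way.
- piston: Aluminium piston, 56 across, 40 high, standing on the chamber floor in the half where the rod is not; stays there. Origin: centre of its underside.
- tray: Wooden tray, fixed, outside 200 (x) by 200 (y) by 24 high, walls 8, lined with grey felt, inner floor 8 above the bench. Origin: centre of its underside.
- drill: Cordless drill, teal and black, 225 tall, standing on its battery; bystander. Origin: underside.
- glue: White glue bottle, 56 across, 150 tall; bystander. Origin: underside.
- gascan: Yellow gas canister, 72 across, 220 tall; bystander. Origin: underside.
- tape: Roll of yellow tape lying flat, 110 across, 48 high; bystander. Origin: underside.
- block: Steel block 60 by 110 by 45 high; bystander. Origin: underside.
- driver: Screwdriver, yellow handle, 200 long; bystander.
- hammer: Hammer, 300 long; bystander.
Things that resemble listed ones, but are neither listed nor needed, are in the scene too. Several things look just like the batten: the one meant starts farthest to the robot's right.

How it is judged:
By the outcome, as a careful person would: the job done as asked, in the order asked, and still so for the second after the job is handed in, with the robot touching nothing.
It also fails if it takes over 69 s, if anything falls off the work surface, if the arm or the gripper's body presses on something with over 40 N, if the wrist force passes 120 N, or if a joint passes its speed limit or range.

## Working session

There is one attempt and no reset: what is moved stays moved. The work goes in short steps, Python scripts to look and compute and a shell command to move; the robot and the scene stay as the last step left them, time stands still between calls to the robot, and variables do not carry over. Pictures are saved under pics/ and viewed, at most 12 in all, crops included, and the job is handed in when it is done.

```bash
mkdir -p pics; cat > h.py <<'E'
import numpy as np, cv2
from rig import sensors, optics, manip
from scipy.spatial.transform import Rotation as Ro
def cloud(c):
    z=c["z_map"]; h,w=z.shape
    u,v=np.meshgrid(np.arange(w),np.arange(h))
    p=np.stack([u,v],-1).reshape(-1,1,2).astype(float)
    n=cv2.undistortPoints(p,np.array(c["mtx"],float),np.array(c["dist"],float)).reshape(h,w,2)
    P=np.dstack([n[...,0]*z,n[...,1]*z,z])
    X=(P-np.array(c["t"]))@np.array(c["R"])
    X[z==0]=np.nan
    return X
def snap(n):
    c=optics.camera(n); c["X"]=cloud(c); return c
def save(c,f,box=None,s=1):
    im=c["color"][...,::-1]
    if box: u0,v0,u1,v1=box; im=im[v0:v1,u0:u1]
    cv2.imwrite("pics/"+f,cv2.resize(im,None,fx=s,fy=s,interpolation=cv2.INTER_CUBIC))
E
python3 - <<'E'
from h import *
a=snap("top");b=snap("side")
np.savez("s0.npz",top=a["X"],side=b["X"],tc=a["color"],sc=b["color"])
save(a,"top0.png",None,1.5);save(b,"side0.png",None,1.5)
for c in(a,b): print(-np.array(c["R"]).T@c["t"])
o=sensors.get_obs();print(o["ee_pos"],o["ee_rot"],o["wrist_force"])
E
```

```text
[ 494.59347111   16.64735705 1239.98951563]
[ 381.39459117 1348.70368277 1261.65323637]
[232.79811987 579.88206614 404.16077817] [ 1.89753847e-01  9.81831536e-01 -5.35527559e-04 -1.59813209e-04] [-0.47398973 -0.01171729  0.57618048]
```

View pics/top0.png

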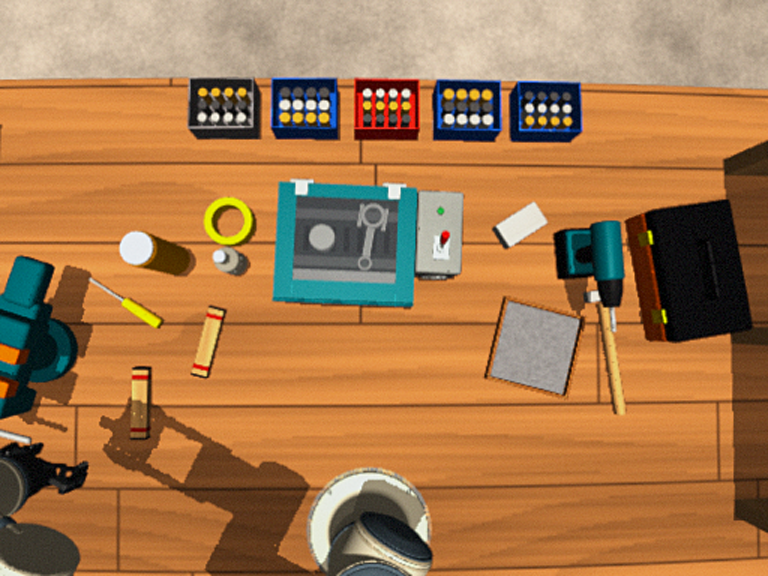

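View pics/side0.png

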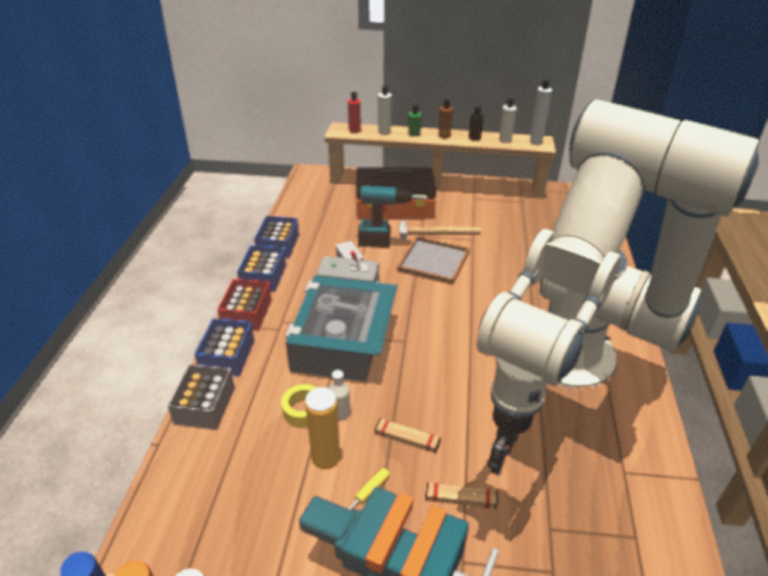

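Top view (1.5× pixels): dryer lid centre (345,245), blower with red toggle (444,238), rod under the window (371,235) with its big end away from the operator, piston (321,236), tray (535,347). Batten candidates: (208,342) and (140,402). Robot's right is image right, so (208,342) is the one meant. The hammer, drill and white box aren't needed.

```bash
python3 - <<'E'
from h import *
d=np.load("s0.npz");X=d["top"];C=d["tc"].astype(int)
hsv=cv2.cvtColor(d["tc"],cv2.COLOR_RGB2HSV).astype(int)
def box(u0,v0,u1,v1):
    m=np.zeros(X.shape[:2],bool);m[int(v0/1.5):int(v1/1.5),int(u0/1.5):int(u1/1.5)]=1;return m
def rect(n,m):
    P=X[m];P=P[~np.isnan(P[:,0])]
    r=cv2.minAreaRect(P[:,:2].astype(np.float32))
    print(n,len(P),"c",np.round(r[0],1),"s",np.round(r[1],1),"a",round(r[2],2),"z",np.round(np.percentile(P[:,2],[5,50,95]),1)); 
    return P
Z=X[...,2]
for n,b in(("batR",(180,295,240,385)),("batL",(120,360,165,445))):
    rect(n,box(*b)&(Z>12)&(Z<40))
rect("lid",box(260,175,418,312)&(Z>112)&(Z<132)&(hsv[...,0]>80)&(hsv[...,0]<100)&(hsv[...,1]>120))
P=rect("housing",box(412,180,470,290)&(Z>122)&(Z<135))
red=((hsv[...,0]<8)|(hsv[...,0]>172))&(hsv[...,1]>150)
P=rect("toggle",box(430,220,460,260)&red&(Z>130));print(np.nanmean(P,0))
rect("tray",box(480,290,590,402)&(Z>16)&(Z<30))
rect("rodzone",box(350,195,395,275)&(Z>95)&(Z<117))
rect("rodcol",box(353,200,392,272)&(hsv[...,1]<40)&(hsv[...,2]>110))
for u,v in((371,212),(368,240),(364,265),(320,236),(345,240),(224,262)): print(u,v,np.round(X[int(v/1.5),int(u/1.5)],1))
for n,b in(("tape",(200,190,258,245)),("glue",(205,240,250,280)),("can",(115,225,160,270))):
    rect(n,box(*b)&(Z>20))
a=snap("top");save(a,"bat.png",(110,185,310,285),4) if 0 else None
im=d["tc"][...,::-1]
c1=cv2.resize(im[195:260,120:200],(400,325),interpolation=2);c2=cv2.resize(im[120:208,180:312],(400,267),interpolation=2)
o=np.zeros((600,400,3),np.uint8);o[:325]=c1;o[330:597]=c2;cv2.imwrite("pics/crop1.png",o)
E
```

```text
batR 529 c [438.7 370.7] s [ 38.  166.4] a 75.17 z [18.6 24.  27.8]
batL 572 c [297.6 527. ] s [ 39.5 162.3] a 88.62 z [16.3 23.5 28.2]
lid 3350 c [652.5  49.9] s [299.3 256.1] a 87.58 z [120.2 123.7 127.4]
housing 1723 c [ 667.1 -146.1] s [111.3 215.4] a 89.56 z [123.9 129.3 133.2]
toggle 36 c [ 660.2 -154.6] s [14.6 21. ] a 76.79 z [164.3 185.2 190.2]
[ 659.87174448 -153.81713175  181.51672704]
tray 597 c [ 452.2 -401.4] s [201.5 259.7] a 75.87 z [17.6 23.3 27.4]
rodzone 4 c [672.4   5.9] s [95.3 57.4] a 7.03 z [116.4 116.7 116.9]
rodcol 359 c [666.    1.2] s [ 62.1 151.8] a 79.24 z [119.5 123.3 126.8]
371 212 [721.7  -3.6 123.9]
368 240 [660.    2.8 122.5]
364 265 [608.3  12.4 120.8]
320 236 [669.3 105.8 122.9]
345 240 [660.   51.1 121.6]
224 262 [613.9 310.2 123.5]
tape 508 c [716.  323.1] s [105.6 106.7] a 1.7 z [26.1 47.  50.9]
glue 357 c [633.9 317.5] s [76.9 62.3] a 3.06 z [ 29.6  94.6 150.2]
can 558 c [628.8 455.6] s [67.5 67.8] a 33.68 z [176.7 218.9 222.4]
```

View pics/crop1.png

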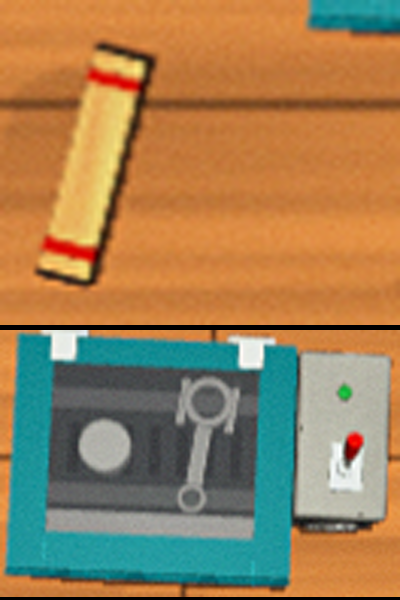

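The crop confirms the batten (two red bands, black ends) and shows the toggle leaning away from the operator. Dryer yaw is about −2.4°, origin about (670, 49). Toggle comes first.

```bash
cat > where.py <<'E'
from h import *
o=sensors.get_obs();R=Ro.from_quat(o["ee_rot"]).as_matrix()
print("t",round(o["t"],2),"tcp",np.round(o["ee_pos"],1),"grasp",np.round(o["ee_pos"]+155*R[:,2],1),"F",np.round(o["wrist_force"],1),"w",round(float(o["gripper_width"]),1),"ff",np.round(o["finger_force"],1),"q",np.round(o["joints"],2))
print("tool x",R[:,0].round(3),"y",R[:,1].round(3),"z",R[:,2].round(3))
yd=np.array([np.sin(np.radians(2.42)),np.cos(np.radians(2.42))]);xd=np.array([yd[1],-yd[0]])
g=(o["ee_pos"]+155*R[:,2]); r=g[:2]-[670,49.2]
print("grasp in dryer",(r@xd).round(1),(r@yd).round(1),g[2].round(1))
E
python3 -m jog '[{"fingers":0,"dx":-33.2,"dy":-24.3},{"fingers":0,"dx":-33.2,"dy":-24.3},{"fingers":0,"dx":-33.2,"dy":-24.3},{"fingers":0,"dx":-33.2,"dy":-24.3},{"fingers":0,"dx":-33.2,"dy":-24.3},{"fingers":0,"dx":-33.2,"dy":-24.3},{"fingers":0,"dx":-33.2,"dy":-24.3},{"fingers":0,"dx":-33.2,"dy":-24.3},{"fingers":0,"dx":-33.2,"dy":-24.3},{"fingers":0,"dx":-33.2,"dy":-24.3}]'
python3 -m jog '[{"fingers":0,"dx":-33.2,"dy":-24.3},{"fingers":0,"dx":-33.2,"dy":-24.3},{"fingers":0,"dx":-33.2,"dy":-24.3},{"fingers":0,"dx":-33.2,"dy":-24.3},{"fingers":0,"dx":-33.2,"dy":-24.3},{"fingers":0,"dx":-33.2,"dy":-24.3},{"fingers":0,"dx":-33.2,"dy":-24.3},{"fingers":0,"dx":-33.2,"dy":-24.3},{"fingers":0,"dx":-33.2,"dy":-24.3},{"fingers":0,"dx":-33.2,"dy":-24.3}]'
python3 -m jog '[{"fingers":0,"dx":-33.2,"dy":-24.3},{"fingers":0,"wz":-0.113},{"fingers":0,"wz":-0.113},{"fingers":0,"wz":-0.113},{"fingers":0}]'
python3 where.py
```

```text
t 0.15 tcp [232.8 579.9 404.2] grasp [232.8 579.8 249.2] F [-0.4 -0.2  0.2] w 85.5 ff 0.0 q [ 1.09  0.49  1.35  0.    1.3  -0.1 ]
tool x [-0.928  0.373  0.   ] y [ 0.373  0.928 -0.001] z [-0.    -0.001 -1.   ]
grasp in dryer -459.3 511.6 249.2invalid input at $[0]: expected keys fingers, dx, dy, dz, wx, wy, wz
invalid input at $[0]: expected keys fingers, dx, dy, dz, wx, wy, wz
invalid input at $[0]: expected keys fingers, dx, dy, dz, wx, wy, wz
```

```bash
python3 -m jog '[{"fingers":0,"dx":-33.2,"dy":-24.3,"dz":0,"wx":0,"wy":0,"wz":0},{"fingers":0,"dx":-33.2,"dy":-24.3,"dz":0,"wx":0,"wy":0,"wz":0},{"fingers":0,"dx":-33.2,"dy":-24.3,"dz":0,"wx":0,"wy":0,"wz":0},{"fingers":0,"dx":-33.2,"dy":-24.3,"dz":0,"wx":0,"wy":0,"wz":0},{"fingers":0,"dx":-33.2,"dy":-24.3,"dz":0,"wx":0,"wy":0,"wz":0},{"fingers":0,"dx":-33.2,"dy":-24.3,"dz":0,"wx":0,"wy":0,"wz":0},{"fingers":0,"dx":-33.2,"dy":-24.3,"dz":0,"wx":0,"wy":0,"wz":0},{"fingers":0,"dx":-33.2,"dy":-24.3,"dz":0,"wx":0,"wy":0,"wz":0},{"fingers":0,"dx":-33.2,"dy":-24.3,"dz":0,"wx":0,"wy":0,"wz":0},{"fingers":0,"dx":-33.2,"dy":-24.3,"dz":0,"wx":0,"wy":0,"wz":0}]'
python3 -m jog '[{"fingers":0,"dx":-33.2,"dy":-24.3,"dz":0,"wx":0,"wy":0,"wz":0},{"fingers":0,"dx":-33.2,"dy":-24.3,"dz":0,"wx":0,"wy":0,"wz":0},{"fingers":0,"dx":-33.2,"dy":-24.3,"dz":0,"wx":0,"wy":0,"wz":0},{"fingers":0,"dx":-33.2,"dy":-24.3,"dz":0,"wx":0,"wy":0,"wz":0},{"fingers":0,"dx":-33.2,"dy":-24.3,"dz":0,"wx":0,"wy":0,"wz":0},{"fingers":0,"dx":-33.2,"dy":-24.3,"dz":0,"wx":0,"wy":0,"wz":0},{"fingers":0,"dx":-33.2,"dy":-24.3,"dz":0,"wx":0,"wy":0,"wz":0},{"fingers":0,"dx":-33.2,"dy":-24.3,"dz":0,"wx":0,"wy":0,"wz":0},{"fingers":0,"dx":-33.2,"dy":-24.3,"dz":0,"wx":0,"wy":0,"wz":0},{"fingers":0,"dx":-33.2,"dy":-24.3,"dz":0,"wx":0,"wy":0,"wz":0}]'
python3 -m jog '[{"fingers":0,"dx":-33.2,"dy":-24.3,"dz":0,"wx":0,"wy":0,"wz":0},{"fingers":0,"dx":0,"dy":0,"dz":0,"wx":0,"wy":0,"wz":-0.113},{"fingers":0,"dx":0,"dy":0,"dz":0,"wx":0,"wy":0,"wz":-0.113},{"fingers":0,"dx":0,"dy":0,"dz":0,"wx":0,"wy":0,"wz":-0.113},{"fingers":0,"dx":0,"dy":0,"dz":0,"wx":0,"wy":0,"wz":0}]'
python3 where.py
```

```text
t: 0.98
ee_pos: [451.0, 228.9, 404.7]
ee_rot: [0.19, 0.982, 0.0, -0.0]
wrist_force: [1.6, 1.6, -0.0]
gripper_width: 0.1
finger_force: 0.0
t: 1.82
ee_pos: [668.6, -120.4, 404.4]
ee_rot: [0.19, 0.982, 0.0, -0.0]
wrist_force: [0.2, 0.3, 0.1]
gripper_width: 0.1
finger_force: 0.0
t: 2.23
ee_pos: [689.7, -153.6, 404.2]
ee_rot: [0.019, 1.0, 0.0, -0.0]
wrist_force: [0.1, -0.2, 0.8]
gripper_width: -0.3
finger_force: 0.0
t 2.23 tcp [ 689.7 -153.6  404.2] grasp [ 689.6 -153.6  249.2] F [ 0.1 -0.2  0.8] w -0.3 ff 0.0 q [-0.3   0.61  1.12  0.    1.41 -1.84]
tool x [-0.999  0.037  0.001] y [0.037 0.999 0.   ] z [-0.001  0.    -1.   ]
grasp in dryer 28.1 -201.8 249.2
```

```bash
python3 -m jog '[{"fingers":0,"dx":-4,"dy":0,"dz":32,"wx":0,"wy":0,"wz":0},{"fingers":0,"dx":0,"dy":0,"dz":32,"wx":0,"wy":0,"wz":0},{"fingers":0,"dx":12,"dy":0,"dz":0,"wx":0,"wy":0,"wz":0},{"fingers":0,"dx":12,"dy":0,"dz":0,"wx":0,"wy":0,"wz":0},{"fingers":0,"dx":12,"dy":0,"dz":0,"wx":0,"wy":0,"wz":0},{"fingers":0,"dx":12,"dy":0,"dz":0,"wx":0,"wy":0,"wz":0},{"fingers":0,"dx":0,"dy":0,"dz":0,"wx":0,"wy":0,"wz":0}]'
python3 -m jog '[{"fingers":0,"dx":0,"dy":0,"dz":-38,"wx":0,"wy":0,"wz":0},{"fingers":0,"dx":0,"dy":0,"dz":-38,"wx":0,"wy":0,"wz":0},{"fingers":70,"dx":10,"dy":35,"dz":0,"wx":0,"wy":0,"wz":0},{"fingers":70,"dx":10,"dy":38,"dz":0,"wx":0,"wy":0,"wz":0},{"fingers":70,"dx":10,"dy":38,"dz":0,"wx":0,"wy":0,"wz":0},{"fingers":70,"dx":10,"dy":38,"dz":0,"wx":0,"wy":0,"wz":0},{"fingers":70,"dx":10,"dy":38,"dz":0,"wx":0,"wy":0,"wz":0},{"fingers":70,"dx":10,"dy":38,"dz":0,"wx":0,"wy":0,"wz":0},{"fingers":70,"dx":10,"dy":38,"dz":0,"wx":0,"wy":0,"wz":0},{"fingers":70,"dx":10,"dy":38,"dz":0,"wx":0,"wy":0,"wz":0}]'
python3 - <<'E'
from h import *
a=snap("top");hsv=cv2.cvtColor(a["color"],cv2.COLOR_RGB2HSV).astype(int);X=a["X"]
red=((hsv[...,0]<8)|(hsv[...,0]>172))&(hsv[...,1]>150)&(X[...,2]>145)&(abs(X[...,0]-640)<60)&(abs(X[...,1]+154)<30)
print(red.sum(),np.nanmean(X[red],0))
E
python3 where.py
```

```text
t: 2.82
ee_pos: [646.4, -151.2, 341.8]
ee_rot: [0.024, 1.0, -0.0, 0.003]
wrist_force: [10.6, 1.7, -1.1]
gripper_width: -0.0
finger_force: 5.1
t: 3.65
ee_pos: [577.8, 154.6, 416.8]
ee_rot: [0.024, 1.0, -0.0, 0.0]
wrist_force: [1.3, -0.1, -0.4]
gripper_width: 69.8
finger_force: 0.0
25 [ 624.96270762 -151.46134958  185.79028588]
t 3.7 tcp [576.2 160.3 416.8] grasp [576.1 160.7 261.8] F [-3.9  9.  -0.2] w 70.2 ff 0.0 q [ 0.17  0.44  1.4   0.    1.3  -1.36]
tool x [-0.999  0.044  0.001] y [0.044 0.999 0.002] z [-0.001  0.002 -1.   ]
grasp in dryer -98.5 107.4 261.8
```

```bash
python3 -m jog '[{"fingers":70,"dx":21,"dy":29.1,"dz":0,"wx":0,"wy":0,"wz":0},{"fingers":70,"dx":21,"dy":29.1,"dz":0,"wx":0,"wy":0,"wz":0},{"fingers":70,"dx":21,"dy":29.1,"dz":0,"wx":0,"wy":0,"wz":0},{"fingers":70,"dx":21,"dy":29.1,"dz":0,"wx":0,"wy":0,"wz":0},{"fingers":70,"dx":21,"dy":29.1,"dz":0,"wx":0,"wy":0,"wz":0},{"fingers":70,"dx":21,"dy":29.1,"dz":0,"wx":0,"wy":0,"wz":0},{"fingers":70,"dx":21,"dy":29.1,"dz":0,"wx":0,"wy":0,"wz":0},{"fingers":70,"dx":0,"dy":0,"dz":10,"wx":0,"wy":0,"wz":0.1075},{"fingers":70,"dx":0,"dy":0,"dz":38,"wx":0,"wy":0,"wz":0.1075},{"fingers":70,"dx":0,"dy":0,"dz":38,"wx":0,"wy":0,"wz":0}]'
python3 -m jog '[{"fingers":60,"dx":0,"dy":0,"dz":38,"wx":0,"wy":0,"wz":0},{"fingers":60,"dx":0,"dy":0,"dz":38,"wx":0,"wy":0,"wz":0},{"fingers":60,"dx":0,"dy":0,"dz":30,"wx":0,"wy":0,"wz":0},{"fingers":60,"dx":0,"dy":0,"dz":0,"wx":0,"wy":0,"wz":0}]'
python3 where.py
```

```text
t: 4.53
ee_pos: [440.3, 363.5, 331.1]
ee_rot: [0.134, 0.991, 0.001, 0.002]
wrist_force: [1.4, 0.6, -1.4]
gripper_width: 69.8
finger_force: 0.0
t: 4.87
ee_pos: [439.0, 361.5, 219.7]
ee_rot: [0.13, 0.991, -0.003, -0.003]
wrist_force: [-0.9, -1.8, -0.6]
gripper_width: 60.0
finger_force: 0.0
t 4.87 tcp [439.  361.5 219.7] grasp [437.9 360.8  64.7] F [-0.9 -1.8 -0.6] w 60.0 ff 0.0 q [ 0.58  0.66  1.66 -0.    0.83 -0.73]
tool x [-0.966  0.258  0.005] y [ 0.258  0.966 -0.006] z [-0.007 -0.004 -1.   ]
grasp in dryer -245.0 301.5 64.7
```

```bash
python3 -m jog '[{"fingers":60,"dx":2.6,"dy":9,"dz":0,"wx":0,"wy":0,"wz":0},{"fingers":60,"dx":0,"dy":0,"dz":28,"wx":0,"wy":0,"wz":0},{"fingers":60,"dx":0,"dy":0,"dz":19,"wx":0,"wy":0,"wz":0},{"fingers":60,"dx":0,"dy":0,"dz":0,"wx":0,"wy":0,"wz":0},{"fingers":0,"dx":0,"dy":0,"dz":0,"wx":0,"wy":0,"wz":0},{"fingers":0,"dx":0,"dy":0,"dz":0,"wx":0,"wy":0,"wz":0},{"fingers":0,"dx":0,"dy":0,"dz":0,"wx":0,"wy":0,"wz":0},{"fingers":0,"dx":0,"dy":0,"dz":0,"wx":0,"wy":0,"wz":0}]'
python3 where.py
```

```text
t: 5.53
ee_pos: [440.9, 372.5, 180.1]
ee_rot: [0.129, 0.992, 0.001, 0.001]
wrist_force: [-1.2, 0.6, 7.3]
gripper_width: 34.6
finger_force: 60.7
t 5.53 tcp [440.9 372.5 180.1] grasp [441.4 372.8  25.1] F [-1.2  0.6  7.3] w 34.6 ff 60.7 q [ 0.6   0.73  1.66  0.    0.75 -0.71]
tool x [-0.967  0.255 -0.002] y [0.255 0.967 0.003] z [ 0.003  0.002 -1.   ]
grasp in dryer -242.1 313.7 25.1
```

```bash
python3 -m jog '[{"fingers":0,"dx":0,"dy":0,"dz":-20,"wx":0,"wy":0,"wz":0},{"fingers":0,"dx":0,"dy":0,"dz":-35,"wx":0,"wy":0,"wz":0},{"fingers":0,"dx":0,"dy":0,"dz":-35,"wx":0,"wy":0,"wz":-0.1},{"fingers":0,"dx":0,"dy":0,"dz":-35,"wx":0,"wy":0,"wz":-0.115},{"fingers":0,"dx":0,"dy":0,"dz":0,"wx":0,"wy":-0.117,"wz":0},{"fingers":0,"dx":0,"dy":0,"dz":0,"wx":0,"wy":-0.117,"wz":0},{"fingers":0,"dx":0,"dy":0,"dz":0,"wx":0,"wy":-0.117,"wz":0},{"fingers":0,"dx":0,"dy":0,"dz":0,"wx":0,"wy":0,"wz":0},{"fingers":0,"dx":0,"dy":0,"dz":0,"wx":0,"wy":0,"wz":0}]'
python3 where.py
python3 - <<'E'
import numpy as np
from rig import sensors
from scipy.optimize import least_squares
from scipy.spatial.transform import Rotation as Ro
o=sensors.get_obs();q0=o["joints"];p0=np.array(o["ee_pos"]);R0=Ro.from_quat(o["ee_rot"])
D=[([1.093,.494,1.345,0,1.302,-.096],[232.866,580.001,404.677]),([-.3,.61,1.12,0,1.41,-1.84],[689.7,-153.6,404.2]),([.58,.66,1.66,0,.83,-.73],[439,361.5,219.7]),([.6,.73,1.66,0,.75,-.71],[440.9,372.5,180.1]),(list(q0),p0)]
def fk(q,P,s=1):
    a1,d1,L2,L3,e,L6=P
    R=Ro.from_euler('z',q[0]);x=R.apply([a1,0,d1])
    R=R*Ro.from_euler('y',q[1]);x=x+R.apply([0,0,L2])
    R=R*Ro.from_euler('y',q[2]);x=x+R.apply([e,0,L3])
    R=R*Ro.from_euler('z',s*q[3])*Ro.from_euler('y',q[4])*Ro.from_euler('z',s*q[5]);x=x+R.apply([0,0,L6])
    return x,R
f=lambda P:np.concatenate([(fk(q,P)[0]-p) for q,p in D]+[0.02*(np.array(P)-[0,350,400,400,0,100])])
r=least_squares(f,[0,350,400,400,0,100]);print(r.x.round(1));print(f(r.x)[:15].round(1))
for s in(1,-1):
    print((fk(q0,r.x,s)[1].as_matrix()).round(2).tolist())
print(R0.as_matrix().round(2).tolist())
E
```

```text
t: 6.28
ee_pos: [439.7, 372.0, 304.0]
ee_rot: [0.021, 0.985, -0.003, 0.173]
wrist_force: [0.2, 0.1, -0.9]
gripper_width: 34.7
finger_force: 60.3
t 6.28 tcp [439.7 372.  304. ] grasp [492.6 369.8 158.3] F [ 0.2  0.1 -0.9] w 34.7 ff 60.3 q [ 0.66  0.51  1.69 -0.35  0.7  -0.63]
tool x [-0.939  0.04  -0.342] y [0.043 0.999 0.   ] z [ 0.341 -0.014 -0.94 ]
grasp in dryer -190.8 312.8 158.3
[ 65.1 177.7 482.2 376.5  89.7  14.2]
[ 58.2 -17.9  -2.8 -22.1 -52.9   6.3  42.1 -46.3   2.7  36.3 -46.    6.5
   1.4 -33.1 -12.6]
[[-0.04, -0.94, 0.34], [-1.0, 0.04, -0.01], [-0.0, -0.34, -0.94]]
[[-0.98, 0.19, 0.07], [0.21, 0.92, 0.33], [-0.0, 0.34, -0.94]]
[[-0.94, 0.04, 0.34], [0.04, 1.0, -0.01], [-0.34, 0.0, -0.94]]
```

```bash
cat > kin.py <<'E'
import numpy as np
from scipy.optimize import least_squares
from scipy.spatial.transform import Rotation as Ro
def fk(q,P):
    a1,d1,L2,L3,e,L6,b=P
    R=Ro.from_euler('z',q[0]);x=R.apply([a1,b,d1])
    R=R*Ro.from_euler('y',q[1]);x=x+R.apply([0,0,L2])
    R=R*Ro.from_euler('y',q[2]);x=x+R.apply([e,0,L3])
    R=R*Ro.from_euler('z',q[3])*Ro.from_euler('y',q[4])*Ro.from_euler('z',q[5]+np.pi/2);x=x+R.apply([0,0,L6])
    return x,R
D=[([1.093,.494,1.345,0,1.302,-.096],[232.866,580.001,404.677]),([-.3,.61,1.12,0,1.41,-1.84],[689.7,-153.6,404.2]),([.58,.66,1.66,0,.83,-.73],[439,361.5,219.7]),([.6,.73,1.66,0,.75,-.71],[440.9,372.5,180.1]),([.17,.44,1.4,0,1.3,-1.36],[576.2,160.3,416.8]),([.66,.51,1.69,-.35,.7,-.63],[439.7,372,304])]
f=lambda P:np.concatenate([(fk(q,P)[0]-p) for q,p in D]+[0.02*(np.array(P)-[0,350,400,400,0,100,60])])
P=least_squares(f,[0,350,400,400,0,100,60]).x
LO=np.array([-2.91,-.82,.22,-1.22,.12,-3.08]);HI=np.array([2.91,2.16,2.67,4.37,2.79,3.08])
a=np.radians(2.42);XD=np.array([np.cos(a),-np.sin(a),0]);YD=np.array([np.sin(a),np.cos(a),0]);ZD=np.array([0,0,1.])
def target(x,y,z,p,roll=0,yaw=0):  # dryer coords TCP, pitch
    s,c=np.sin(p),np.cos(p)
    M=np.stack([-c*XD-s*ZD, YD, s*XD-c*ZD],1)
    M=Ro.from_rotvec([0,0,yaw]).as_matrix()@M
    return np.array([670,49.2,0])+x*XD+y*YD+z*ZD, Ro.from_matrix(M)
def ik(x,R,q0):
    g=lambda q:np.concatenate([(fk(q,P)[0]-x)/100,(R.inv()*fk(q,P)[1]).as_rotvec(),])
    s=least_squares(g,np.clip(q0,LO+1e-3,HI-1e-3),bounds=(LO,HI));return s.x,np.abs(s.fun).max()
E
python3 - <<'E'
from kin import *
print(P.round(1),np.abs(f(P)[:18]).max().round(1))
for y in (75,):
  for nm,W in (("batten",[(-257,231,20),(-225,300,30),(-210,340,38),(-196,366,45),(-151,366,45),(-151,330,45),(-151,285,45)]),):
    q=np.array([.4,.5,1.6,-.3,.7,-.6])
    for x,z,p in W:
      q,e=ik(*target(x,y,z,np.radians(p)),q);print(x,y,z,p,q.round(2),e.round(3))
q=np.array([.0,.5,1.6,0.2,.5,-1.5])
for p in (20,30,40,45):
  pp=np.radians(p);q,e=ik(*target(-10-155*np.sin(pp),-46,99+155*np.cos(pp),pp),q);print("rod",p,q.round(2),e.round(3))
E
```

```text
[  8.1 260.6 591.5 380.3 121.  160.7  59.6] 2.6
-257 75 231 20 [ 0.21  0.52  2.11 -0.47  0.19 -0.87] 0.0
-225 75 300 30 [ 0.2   0.39  2.04 -0.57  0.23 -0.8 ] 0.0
-210 75 340 38 [ 0.21  0.33  2.02 -0.82  0.21 -0.56] 0.0
-196 75 366 45 [ 0.21  0.3   2.01 -1.22  0.19 -0.18] 0.002
-151 75 366 45 [ 0.18  0.35  1.91 -0.99  0.19 -0.43] 0.0
-151 75 330 45 [ 0.18  0.41  1.94 -1.22  0.15 -0.19] 0.038
-151 75 285 45 [ 0.17  0.49  1.95 -1.22  0.13 -0.19] 0.118
rod 20 [-0.09  0.62  1.7   0.04  0.47 -1.65] 0.0
rod 30 [-0.1   0.62  1.84  0.17  0.16 -1.79] 0.0
rod 40 [-0.13  0.63  1.92  1.44  0.12 -3.08] 0.119
rod 45 [-0.13  0.64  1.94  1.45  0.12 -3.08] 0.229
```

```bash
python3 - <<'E'
from kin import *
def tcp(Cx,Cz,p):  # from top-end upper corner tool(-81,156)
    s,c=np.sin(p),np.cos(p); return Cx-(81*c+156*s), Cz-(81*s-156*c)
for y,yaw in((75,0),(95,0),(95,-.1)):
  q=np.array([.4,.5,1.6,-.3,.7,-.6]);print(y,yaw)
  for C,p in(((-128,112),20),((-99,234),26),((-64,282),31),((-28,314),36),(None,36)):
    pr=np.radians(p)
    if C: x,z=tcp(*C,pr)
    else:
      s,c=np.sin(pr),np.cos(pr)
      # rear corner tool(84,156) at x=-102 ; fwd-lower (84,180) at z=98
      x=-102-(-84*c+156*s); z=98-(-84*s-180*c)
      for zz in(366,z+40):
        q,e=ik(*target(x,y,zz,pr,yaw=yaw),q);print("  ",x.round(),zz,p,q.round(2),e.round(3))
    q,e=ik(*target(x,y,z,pr,yaw=yaw),q);print("  ",np.round(x),np.round(z),p,q.round(2),e.round(3))
E
```

```text
75 0
   -257.0 231.0 20 [ 0.21  0.52  2.11 -0.47  0.19 -0.87] 0.0
   -240.0 339.0 26 [ 0.21  0.29  2.   -0.27  0.41 -1.1 ] 0.0
   -214.0 374.0 31 [ 0.2   0.26  1.94 -0.3   0.43 -1.09] 0.0
   -185.0 393.0 36 [ 0.19  0.26  1.89 -0.35  0.4  -1.05] 0.0
   -126.0 366 36 [ 0.16  0.37  1.8  -0.33  0.37 -1.09] 0.0
   -126.0 332.99702018005826 36 [ 0.16  0.43  1.84 -0.43  0.28 -0.99] 0.0
   -126.0 293.0 36 [ 0.16  0.5   1.87 -0.67  0.19 -0.75] 0.0
95 0
   -257.0 231.0 20 [ 0.26  0.53  2.09 -0.5   0.21 -0.8 ] 0.0
   -240.0 339.0 26 [ 0.26  0.3   1.99 -0.31  0.43 -1.01] 0.0
   -214.0 374.0 31 [ 0.25  0.27  1.92 -0.34  0.45 -1.01] 0.0
   -185.0 393.0 36 [ 0.24  0.27  1.87 -0.41  0.42 -0.97] 0.0
   -126.0 366 36 [ 0.2   0.38  1.78 -0.38  0.39 -1.01] 0.0
   -126.0 332.99702018005826 36 [ 0.2   0.43  1.82 -0.49  0.31 -0.9 ] 0.0
   -126.0 293.0 36 [ 0.2   0.5   1.86 -0.71  0.22 -0.67] 0.0
95 -0.1
   -257.0 231.0 20 [ 0.27  0.53  2.09 -0.6   0.25 -0.59] 0.0
   -240.0 339.0 26 [ 0.27  0.31  1.98 -0.4   0.47 -0.83] 0.0
   -214.0 374.0 31 [ 0.27  0.27  1.91 -0.45  0.49 -0.82] 0.0
   -185.0 393.0 36 [ 0.26  0.28  1.86 -0.53  0.47 -0.76] 0.0
   -126.0 366 36 [ 0.22  0.39  1.78 -0.52  0.43 -0.8 ] 0.0
   -126.0 332.99702018005826 36 [ 0.22  0.44  1.81 -0.63  0.36 -0.67] 0.0
   -126.0 293.0 36 [ 0.22  0.51  1.85 -0.85  0.28 -0.45] 0.0
```

```bash
python3 -m jog '[{"fingers":0,"dx":15,"dy":0,"dz":22,"wx":0,"wy":0,"wz":0},{"fingers":0,"dx":15,"dy":0,"dz":22,"wx":0,"wy":0,"wz":0},{"fingers":0,"dx":14,"dy":0,"dz":23,"wx":0,"wy":0,"wz":0},{"fingers":0,"dx":0,"dy":-30,"dz":0,"wx":0,"wy":0,"wz":0},{"fingers":0,"dx":0,"dy":-30,"dz":0,"wx":0,"wy":0,"wz":0},{"fingers":0,"dx":0,"dy":-30,"dz":0,"wx":0,"wy":0,"wz":0},{"fingers":0,"dx":0,"dy":-10,"dz":0,"wx":0,"wy":0,"wz":0},{"fingers":0,"dx":0,"dy":0,"dz":0,"wx":0,"wy":0,"wz":0},{"fingers":0,"dx":0,"dy":0,"dz":0,"wx":0,"wy":0,"wz":0}]'
cat >> where.py <<'E'
t=o["ee_pos"];r=t[:2]-np.array([670,49.2]);p=np.arctan2(R[:2,2]@xd,-R[2,2]);D=np.array([r@xd,r@yd,t[2]])
d3=np.array([*xd,0]);y3=np.array([*yd,0])
print("TCP dryer",D.round(1),"pitch",np.degrees(p).round(1))
def pt(x,z): v=t+R@[x,0,z]; w=v[:2]-[670,49.2]; return np.round([w@xd,w@yd,v[2]],1)
print("topU",pt(-81,156),"topL",pt(-81,180),"footU",pt(84,156),"footL",pt(84,180))
E
python3 where.py
python3 - <<'E'
from h import *
a=snap("side");save(a,"side1.png",(160,120,416,312),3)
E
```

```text
t: 7.03
ee_pos: [418.8, 272.6, 225.1]
ee_rot: [0.023, 0.984, -0.004, 0.174]
wrist_force: [0.9, 0.8, -2.4]
gripper_width: 34.3
finger_force: 60.5
t 7.03 tcp [418.8 272.6 225.1] grasp [471.9 270.1  79.5] F [ 0.9  0.8 -2.4] w 34.3 ff 60.5 q [ 0.52  0.57  1.95 -0.53  0.37 -0.53]
tool x [-0.938  0.043 -0.343] y [0.046 0.999 0.   ] z [ 0.343 -0.016 -0.939]
grasp in dryer -207.2 212.4 79.5
TCP dryer [-260.4  212.6  225.1] pitch 20.1
topU [-130.8  212.1  106.3] topL [-122.6  212.1   83.8] footU [-285.8  212.7   49.7] footL [-277.5  212.6   27.2]
```

View pics/side1.png

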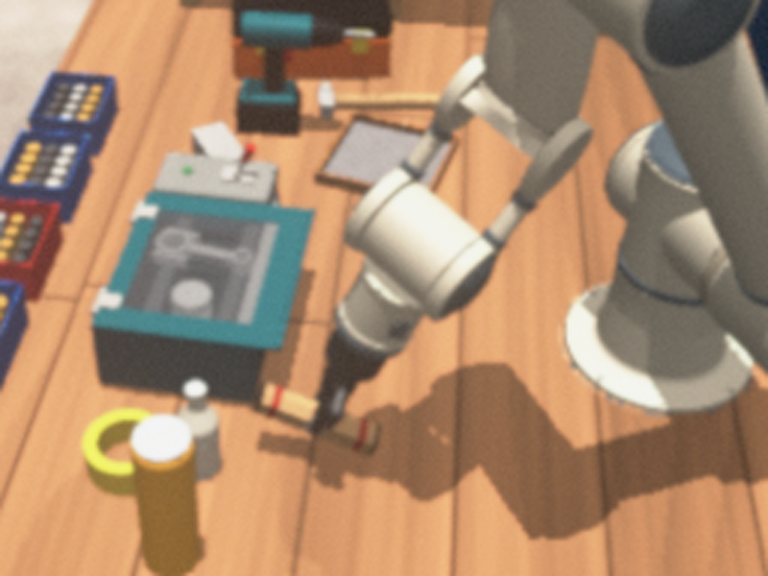

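The view shows the batten held at mid-length, leading end up, in front of the dryer, with the lid shut. Next I move sideways under the lid overhang.

```bash
python3 -m jog '[{"fingers":0,"dx":0,"dy":-26,"dz":0,"wx":0,"wy":0,"wz":0},{"fingers":0,"dx":0,"dy":-26,"dz":0,"wx":0,"wy":0,"wz":0},{"fingers":0,"dx":0,"dy":-26,"dz":0,"wx":0,"wy":0,"wz":0},{"fingers":0,"dx":0,"dy":-26,"dz":0,"wx":0,"wy":0,"wz":0},{"fingers":0,"dx":0,"dy":-22,"dz":0,"wx":0,"wy":0,"wz":0},{"fingers":0,"dx":0,"dy":0,"dz":0,"wx":0,"wy":0,"wz":0}]'
python3 where.py
```

```text
t: 7.58
ee_pos: [412.7, 145.0, 224.6]
ee_rot: [0.022, 0.984, -0.004, 0.174]
wrist_force: [-0.1, 0.7, -1.4]
gripper_width: 34.3
finger_force: 60.6
t 7.58 tcp [412.7 145.  224.6] grasp [465.7 142.4  79. ] F [-0.1  0.7 -1.4] w 34.3 ff 60.6 q [ 0.24  0.53  2.11 -0.55  0.19 -0.76]
tool x [-0.938  0.042 -0.343] y [ 0.045  0.999 -0.001] z [ 0.342 -0.016 -0.939]
grasp in dryer -208.0 84.5 79.0
TCP dryer [-261.2   84.8  224.6] pitch 20.0
topU [-131.6   84.3  105.9] topL [-123.4   84.3   83.3] footU [-286.6   84.7   49.3] footL [-278.4   84.7   26.8]
```

```bash
python3 -m jog '[{"fingers":0,"dx":-4.9,"dy":0,"dz":-12.5,"wx":0,"wy":-0.0105,"wz":0},{"fingers":0,"dx":-4.9,"dy":0,"dz":-12.5,"wx":0,"wy":-0.0105,"wz":0},{"fingers":0,"dx":-4.9,"dy":0,"dz":-12.5,"wx":0,"wy":-0.0105,"wz":0},{"fingers":0,"dx":-4.9,"dy":0,"dz":-12.5,"wx":0,"wy":-0.0105,"wz":0},{"fingers":0,"dx":-4.9,"dy":0,"dz":-12.5,"wx":0,"wy":-0.0105,"wz":0},{"fingers":0,"dx":0,"dy":0,"dz":0,"wx":0,"wy":0,"wz":0}]'
python3 where.py
cat > lid.py <<'E'
from h import *
def lid(name="side"):
    a=snap(name);h=cv2.cvtColor(a["color"],cv2.COLOR_RGB2HSV).astype(int);X=a["X"]
    c,s=np.cos(np.radians(2.42)),np.sin(np.radians(2.42))
    r=X-[670,49.2,0];x=r[...,0]*c-r[...,1]*s;y=r[...,0]*s+r[...,1]*c;z=X[...,2]
    m=(h[...,0]>80)&(h[...,0]<100)&(h[...,1]>110)&(x>-160)&(x<90)&(abs(y)<155)&(z>115)
    if m.sum()<50: print("few",m.sum());return a
    f=cv2.fitLine(np.stack([x[m],z[m]],1).astype(np.float32),cv2.DIST_HUBER,0,.01,.01).ravel()
    print("lid n",m.sum(),"slope rad",round(float(np.arctan(-f[1]/f[0])),3),"mean phi",np.round(np.median(np.arctan2(z[m]-124,110-x[m])),3),"zmax",z[m].max().round(0))
    return a
if __name__=="__main__": lid()
E
python3 lid.py
```

```text
t: 8.08
ee_pos: [413.1, 148.0, 293.6]
ee_rot: [0.021, 0.979, -0.004, 0.202]
wrist_force: [-1.4, 1.7, -3.8]
gripper_width: 34.5
finger_force: 60.7
t 8.08 tcp [413.1 148.  293.6] grasp [474.3 145.6 151.2] F [-1.4  1.7 -3.8] w 34.5 ff 60.7 q [ 0.25  0.37  2.07 -0.36  0.33 -0.96]
tool x [-0.918  0.039 -0.395] y [0.042 0.999 0.001] z [ 0.395 -0.016 -0.919]
grasp in dryer -199.6 88.1 151.2
TCP dryer [-260.8   87.9  293.6] pitch 23.3
topU [-124.8   88.1  182.3] topL [-115.3   88.1  160.2] footU [-276.3   88.1  117.1] footL [-266.9   88.1   95.1]
lid n 651 slope rad 0.258 mean phi 0.261 zmax 194.0
```

```bash
python3 -m jog '[{"fingers":0,"dx":-7,"dy":0,"dz":-7.5,"wx":0,"wy":-0.0105,"wz":0},{"fingers":0,"dx":-7,"dy":0,"dz":-7.5,"wx":0,"wy":-0.0105,"wz":0},{"fingers":0,"dx":-7,"dy":0,"dz":-7.5,"wx":0,"wy":-0.0105,"wz":0},{"fingers":0,"dx":-7,"dy":0,"dz":-7.5,"wx":0,"wy":-0.0105,"wz":0},{"fingers":0,"dx":-7,"dy":0,"dz":-7.5,"wx":0,"wy":-0.0105,"wz":0},{"fingers":0,"dx":-8.1,"dy":0,"dz":-3.8,"wx":0,"wy":-0.0175,"wz":0},{"fingers":0,"dx":-8.1,"dy":0,"dz":-3.8,"wx":0,"wy":-0.0175,"wz":0},{"fingers":0,"dx":-8.1,"dy":0,"dz":-3.8,"wx":0,"wy":-0.0175,"wz":0},{"fingers":0,"dx":-8.1,"dy":0,"dz":-3.8,"wx":0,"wy":-0.0175,"wz":0},{"fingers":0,"dx":-8.1,"dy":0,"dz":-3.8,"wx":0,"wy":-0.0175,"wz":0}]'
python3 where.py; python3 lid.py
```

```text
t: 8.97
ee_pos: [456.3, 144.9, 376.8]
ee_rot: [0.021, 0.963, -0.006, 0.269]
wrist_force: [-0.9, 0.0, -6.3]
gripper_width: 34.5
finger_force: 60.5
t 8.97 tcp [456.3 144.9 376.8] grasp [536.5 141.5 244.2] F [-0.9  0.  -6.3] w 34.5 ff 60.5 q [ 0.23  0.26  1.93 -0.33  0.45 -1.04]
tool x [-0.854  0.037 -0.518] y [ 0.043  0.999 -0.   ] z [ 0.518 -0.022 -0.855]
grasp in dryer -137.2 86.6 244.2
TCP dryer [-217.6   86.6  376.8] pitch 31.2
topU [-67.5  86.5 285.4] topL [-55.   86.5 264.8] footU [-208.5   86.6  199.8] footL [-196.1   86.6  179.3]
few 2
```

```bash
python3 -m jog '[{"fingers":0,"dx":-7,"dy":0,"dz":0.2,"wx":0,"wy":-0.0165,"wz":0},{"fingers":0,"dx":-7,"dy":0,"dz":0.2,"wx":0,"wy":-0.0165,"wz":0},{"fingers":0,"dx":-7,"dy":0,"dz":0.2,"wx":0,"wy":-0.0165,"wz":0},{"fingers":0,"dx":-7,"dy":0,"dz":0.2,"wx":0,"wy":-0.0165,"wz":0},{"fingers":0,"dx":-7,"dy":0,"dz":0.2,"wx":0,"wy":-0.0165,"wz":0},{"fingers":0,"dx":0,"dy":0,"dz":0,"wx":0,"wy":0,"wz":0}]'
python3 where.py
python3 - <<'E'
from lid import *
lid("top"); a=snap("side");save(a,"side2.png",(160,60,416,252),3)
E
```

```text
t: 9.52
ee_pos: [486.7, 143.7, 395.0]
ee_rot: [0.02, 0.951, -0.006, 0.309]
wrist_force: [-2.3, 0.1, -3.8]
gripper_width: 34.5
finger_force: 60.8
t 9.52 tcp [486.7 143.7 395. ] grasp [577.8 139.9 269.7] F [-2.3  0.1 -3.8] w 34.5 ff 60.8 q [ 0.22  0.26  1.88 -0.39  0.41 -1.  ]
tool x [-0.808  0.035 -0.588] y [0.043 0.999 0.   ] z [ 0.587 -0.025 -0.809]
grasp in dryer -96.0 86.7 269.7
TCP dryer [-187.1   86.7  395. ] pitch 36.0
topU [-29.9  86.6 316.5] topL [-15.8  86.6 297.1] footU [-163.3   86.8  219.5] footL [-149.2   86.8  200. ]
lid n 1585 slope rad 0.955 mean phi 0.962 zmax 381.0
```

View pics/side2.png

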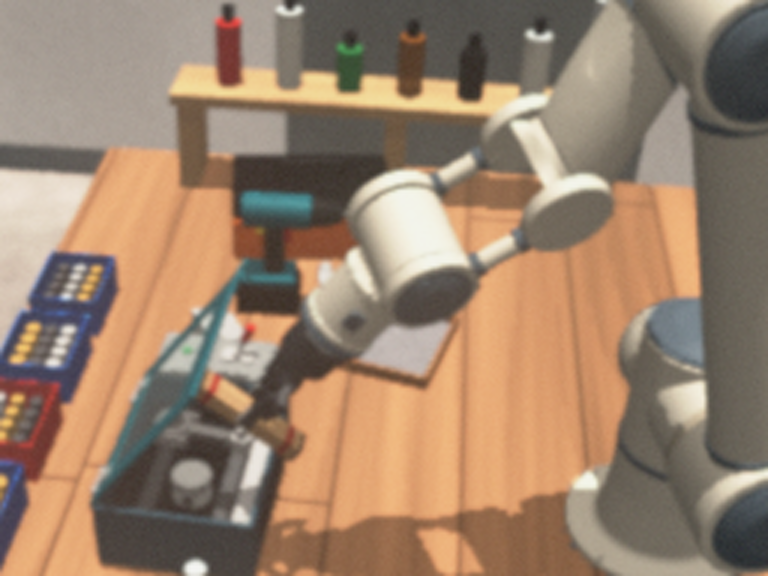

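Lid at about 0.96 rad on the batten top (208,390), with the foot (290,445) just outside the front wall. Now in over the sill and down.

```bash
python3 -m jog '[{"fingers":0,"dx":-7.1,"dy":0,"dz":12.3,"wx":0,"wy":0,"wz":0},{"fingers":0,"dx":-7.1,"dy":0,"dz":12.3,"wx":0,"wy":0,"wz":0},{"fingers":0,"dx":-7.1,"dy":0,"dz":12.3,"wx":0,"wy":0,"wz":0},{"fingers":0,"dx":-7.1,"dy":0,"dz":12.3,"wx":0,"wy":0,"wz":0},{"fingers":0,"dx":-7.1,"dy":0,"dz":12.3,"wx":0,"wy":0,"wz":0},{"fingers":0,"dx":6.1,"dy":0,"dz":8.4,"wx":0,"wy":0,"wz":0},{"fingers":0,"dx":6.1,"dy":0,"dz":8.4,"wx":0,"wy":0,"wz":0},{"fingers":0,"dx":6.1,"dy":0,"dz":8.4,"wx":0,"wy":0,"wz":0},{"fingers":0,"dx":6.1,"dy":0,"dz":8.4,"wx":0,"wy":0,"wz":0},{"fingers":0,"dx":0,"dy":0,"dz":0,"wx":0,"wy":0,"wz":0}]'
python3 where.py
```

```text
t: 10.45
ee_pos: [548.9, 140.8, 321.3]
ee_rot: [0.02, 0.952, -0.007, 0.305]
wrist_force: [-9.1, 2.0, -4.8]
gripper_width: 34.4
finger_force: 61.2
t 10.45 tcp [548.9 140.8 321.3] grasp [639.  136.8 195.3] F [-9.1  2.  -4.8] w 34.4 ff 61.2 q [ 0.18  0.45  1.83 -0.49  0.28 -0.91]
tool x [-0.813  0.034 -0.582] y [ 0.043  0.999 -0.001] z [ 0.581 -0.026 -0.813]
grasp in dryer -34.7 86.2 195.3
TCP dryer [-124.9   86.4  321.3] pitch 35.6
topU [ 31.8  86.3 241.6] topL [ 45.7  86.2 222.1] footU [-102.4   86.2  145.6] footL [-88.4  86.2 126.1]
```

```bash
python3 -m jog '[{"fingers":0,"dx":-3.2,"dy":0,"dz":2.3,"wx":0,"wy":0,"wz":0},{"fingers":0,"dx":3.2,"dy":0,"dz":4.5,"wx":0,"wy":0,"wz":0},{"fingers":0,"dx":3.2,"dy":0,"dz":4.5,"wx":0,"wy":0,"wz":0},{"fingers":0,"dx":3.2,"dy":0,"dz":4.5,"wx":0,"wy":0,"wz":0},{"fingers":0,"dx":3.2,"dy":0,"dz":4.5,"wx":0,"wy":0,"wz":0},{"fingers":0,"dx":0,"dy":0,"dz":0,"wx":0,"wy":0,"wz":0}]'
python3 where.py
```

```text
t: 10.95
ee_pos: [553.2, 140.7, 300.1]
ee_rot: [0.02, 0.952, -0.007, 0.306]
wrist_force: [-8.3, 1.0, -4.0]
gripper_width: 34.6
finger_force: 61.2
t 10.95 tcp [553.2 140.7 300.1] grasp [643.5 136.7 174.2] F [-8.3  1.  -4. ] w 34.6 ff 61.2 q [ 0.18  0.49  1.84 -0.59  0.24 -0.81]
tool x [-0.812  0.034 -0.583] y [ 0.043  0.999 -0.001] z [ 0.582 -0.026 -0.813]
grasp in dryer -30.2 86.3 174.2
TCP dryer [-120.5   86.5  300.1] pitch 35.7
topU [ 36.2  86.3 220.6] topL [ 50.2  86.3 201.1] footU [-97.8  86.3 124.4] footL [-83.9  86.3 104.9]
```

```bash
python3 -m jog '[{"fingers":0,"dx":2.3,"dy":0,"dz":3.2,"wx":0,"wy":0,"wz":0},{"fingers":0,"dx":2.3,"dy":0,"dz":3.2,"wx":0,"wy":0,"wz":0},{"fingers":0,"dx":0,"dy":0,"dz":0,"wx":0,"wy":0,"wz":0}]'
python3 -m jog '[{"fingers":0,"dx":2.5,"dy":0,"dz":-1.8,"wx":0,"wy":0,"wz":0},{"fingers":0,"dx":2.5,"dy":0,"dz":-1.8,"wx":0,"wy":0,"wz":0},{"fingers":0,"dx":0,"dy":0,"dz":0,"wx":0,"wy":0,"wz":0}]'
python3 where.py
```

```text
t: 11.2
ee_pos: [553.9, 140.8, 293.1]
ee_rot: [0.02, 0.951, -0.007, 0.307]
wrist_force: [-4.1, 0.5, -5.1]
gripper_width: 34.5
finger_force: 61.0
t: 11.45
ee_pos: [549.0, 141.1, 294.6]
ee_rot: [0.02, 0.951, -0.006, 0.309]
wrist_force: [7.7, -2.9, -4.0]
gripper_width: 34.4
finger_force: 61.9
t 11.45 tcp [549.  141.1 294.6] grasp [640.1 137.3 169.3] F [ 7.7 -2.9 -4. ] w 34.4 ff 61.9 q [ 0.18  0.5   1.86 -0.67  0.21 -0.72]
tool x [-0.808  0.034 -0.588] y [0.042 0.999 0.001] z [ 0.588 -0.024 -0.809]
grasp in dryer -33.6 86.8 169.3
TCP dryer [-124.8   86.7  294.6] pitch 36.0
topU [ 32.5  86.8 216.1] topL [ 46.6  86.8 196.7] footU [-100.9   86.8  119.1] footL [-86.8  86.8  99.7]
```

```bash
python3 -m jog '[{"fingers":0,"dx":2.3,"dy":0,"dz":3.2,"wx":0,"wy":0,"wz":0},{"fingers":0,"dx":0,"dy":0,"dz":0,"wx":0,"wy":0,"wz":0}]'
python3 -m jog '[{"fingers":0,"dx":2.3,"dy":0,"dz":3.2,"wx":0,"wy":0,"wz":0},{"fingers":0,"dx":0,"dy":0,"dz":0,"wx":0,"wy":0,"wz":0}]'
python3 where.py; python3 - <<'E'
from lid import *
lid("top"); a=snap("side");save(a,"side3.png",(190,100,350,220),4.5)
E
```

```text
t: 11.62
ee_pos: [550.0, 141.3, 291.7]
ee_rot: [0.02, 0.95, -0.006, 0.311]
wrist_force: [7.7, -2.0, 5.6]
gripper_width: 34.5
finger_force: 62.9
t: 11.78
ee_pos: [550.7, 141.5, 288.6]
ee_rot: [0.02, 0.95, -0.005, 0.312]
wrist_force: [9.9, -2.7, 15.0]
gripper_width: 34.4
finger_force: 64.2
t 11.78 tcp [550.7 141.5 288.6] grasp [642.6 138.  163.8] F [ 9.9 -2.7 15. ] w 34.4 ff 64.2 q [ 0.18  0.51  1.86 -0.74  0.2  -0.66]
tool x [-0.804  0.035 -0.593] y [0.041 0.999 0.002] z [ 0.593 -0.023 -0.805]
grasp in dryer -31.2 87.5 163.8
TCP dryer [-123.1   87.2  288.6] pitch 36.4
topU [ 34.6  87.5 211. ] topL [ 48.9  87.6 191.7] footU [-98.2  87.6 113.2] footL [-84.   87.7  93.9]
lid n 1861 slope rad 0.872 mean phi 0.879 zmax 324.0
```

View pics/side3.png

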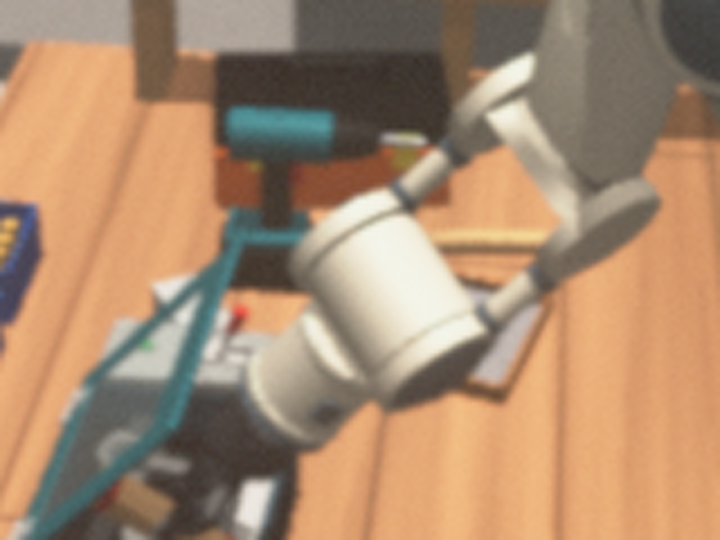

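Foot reaction is clear (15 N up, 10 N from the wall) and the lid rests on the batten's top end at 0.87 rad, so I can release.

```bash
python3 -m jog '[{"fingers":40,"dx":0,"dy":0,"dz":0,"wx":0,"wy":0,"wz":0},{"fingers":50,"dx":0,"dy":0,"dz":0,"wx":0,"wy":0,"wz":0},{"fingers":60,"dx":0,"dy":0,"dz":0,"wx":0,"wy":0,"wz":0},{"fingers":60,"dx":0,"dy":0,"dz":0,"wx":0,"wy":0,"wz":0}]'
python3 where.py | head -1;python3 -c "
from lid import *
lid('top')"
```

```text
t: 12.22
ee_pos: [548.0, 141.1, 285.9]
ee_rot: [0.02, 0.951, -0.007, 0.308]
wrist_force: [-0.2, -0.5, 0.9]
gripper_width: 60.2
finger_force: 0.0
t 12.22 tcp [548.  141.1 285.9] grasp [638.7 137.2 160.3] F [-0.2 -0.5  0.9] w 60.2 ff 0.0 q [ 0.18  0.51  1.87 -0.74  0.2  -0.66]
lid n 1853 slope rad 0.876 mean phi 0.881 zmax 325.0
```

```bash
python3 -m jog '[{"fingers":60,"dx":0,"dy":0,"dz":-10,"wx":0,"wy":0,"wz":0},{"fingers":60,"dx":0,"dy":0,"dz":-20,"wx":0,"wy":0,"wz":0},{"fingers":60,"dx":0,"dy":0,"dz":-30,"wx":0,"wy":0,"wz":0},{"fingers":60,"dx":0,"dy":0,"dz":-30,"wx":0,"wy":0,"wz":0},{"fingers":60,"dx":0,"dy":0,"dz":-30,"wx":0,"wy":0,"wz":0},{"fingers":60,"dx":0,"dy":0,"dz":-30,"wx":0,"wy":0,"wz":0},{"fingers":60,"dx":0,"dy":0,"dz":0,"wx":0,"wy":0,"wz":0}]'
python3 where.py;python3 - <<'E'
from lid import *
a=lid("top");b=snap("side")
o=np.zeros((600,800,3),np.uint8)
o[:,:400]=cv2.resize(a["color"][110:210,175:242,::-1],(400,600),interpolation=2)
o[:,400:]=cv2.resize(b["color"][140:275,180:270,::-1],(400,600),interpolation=2)
cv2.imwrite("pics/prop.png",o)
np.savez("s1.npz",X=a["X"],c=a["color"],Xs=b["X"],cs=b["color"])
E
```

```text
t: 12.85
ee_pos: [458.4, 145.1, 411.2]
ee_rot: [0.02, 0.951, -0.006, 0.31]
wrist_force: [1.3, -0.8, 1.5]
gripper_width: 59.8
finger_force: 0.0
t 12.85 tcp [458.4 145.1 411.2] grasp [549.7 141.4 286. ] F [ 1.3 -0.8  1.5] w 59.8 ff 0.0 q [ 0.24  0.2   1.91 -0.38  0.45 -0.99]
tool x [-0.807  0.035 -0.589] y [0.042 0.999 0.001] z [ 0.589 -0.024 -0.808]
grasp in dryer -124.1 87.1 286.0
TCP dryer [-215.4   86.9  411.2] pitch 36.1
topU [-58.1  87.  332.9] topL [-43.9  87.1 313.5] footU [-191.4   87.1  235.6] footL [-177.2   87.2  216.3]
lid n 1836 slope rad 0.875 mean phi 0.881 zmax 341.0
```

View pics/prop.png

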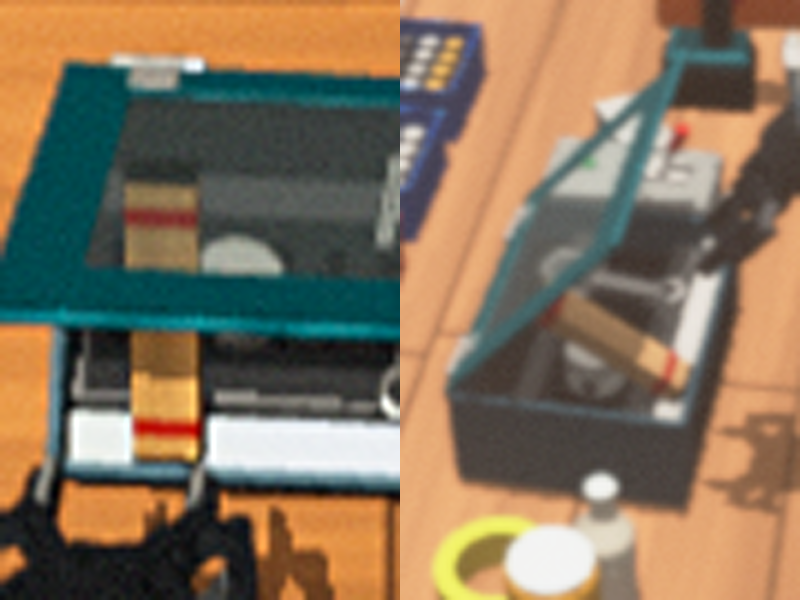

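The picture shows the batten foot in the sill/front-wall corner (left half ≈(165,450)), the lid resting on its top, the piston under it untouched, and the toggle off. Now the rod pose, intersecting rays at z=112.

```bash
python3 - <<'E'
from h import *
from kin import *
c=snap("top");K=np.array(c["mtx"],float);d=np.array(c["dist"],float);R=np.array(c["R"]);o=-R.T@c["t"]
def ray(u,v,z):
    n=cv2.undistortPoints(np.array([[[u,v]]],float),K,d).ravel();r=R.T@[*n,1];return o+r*(z-o[2])/r[2]
B=ray(249,142.8,112);S=ray(243.4,175.1,112)
print("big",B.round(1),"small",S.round(1),"dist(106)",np.linalg.norm(B-S).round(1),"yaw deg",np.degrees(np.arctan2(*(B-S)[[1,0]])).round(1))
g=S+(B-S)*47.5/106;print("grip",g.round(1))
# small end from current depth clouds
X=c["X"];m=(abs(X[...,0]-S[0])<30)&(abs(X[...,1]-S[1])<30)&(X[...,2]>103)&(X[...,2]<116)
print("now small top",m.sum(),np.nanmean(X[m],0).round(1), np.nanmin(X[m],0).round(1),np.nanmax(X[m],0).round(1))
s=np.load("s1.npz");X=s["Xs"];m=(abs(X[...,0]-650)<80)&(abs(X[...,1])<40)&(X[...,2]>99)&(X[...,2]<118)
Q=X[m];print("side",m.sum());f=cv2.fitLine(Q[:,:2].astype(np.float32),cv2.DIST_HUBER,0,.01,.01).ravel();print(f.round(3),cv2.minAreaRect(Q[:,:2].astype(np.float32)),np.median(Q[:,2]))
yaw=np.arctan2(*(B-S)[[1,0]])+a
q=np.array([0,.5,1.8,.1,.4,-1.6])
for p in(28,33,36):
    pp=np.radians(p)
    t,RR=target(0,0,0,pp,yaw=yaw);z=RR.as_matrix()[:,2]
    for back in(120,60,0):
        x=np.array([g[0],g[1],99])-(155+back)*z;q,e=ik(x,RR,q);print(p,back,x.round(0),q.round(2),e.round(3))
E
```

```text
big [718.2 -10.4 112. ] small [612.2   7.8 112. ] dist(106) 107.6 yaw deg -9.7
grip [ 6.597e+02 -3.000e-01  1.120e+02]
now small top 63 [620.2   9.1 110.5] [599.1  -3.9 104.3] [639.6  25.4 115.7]
side 140
[ 9.98000e-01 -5.80000e-02  6.48696e+02  9.42500e+00] ((638.9862060546875, 2.021678924560547), (59.85906982421875, 138.5426483154297), 86.14834594726562) 106.19804237645077
28 120 [532.  22. 342.] [-0.06  0.38  1.84 -0.13  0.44 -1.35] 0.0
28 60 [560.  17. 289.] [-0.06  0.5   1.83 -0.16  0.33 -1.33] 0.0
28 0 [588.  12. 236.] [-0.07  0.62  1.8  -0.2   0.24 -1.28] 0.0
33 120 [512.  25. 330.] [-0.05  0.38  1.94 -0.26  0.26 -1.22] 0.0
33 60 [544.  19. 279.] [-0.06  0.5   1.91 -0.39  0.17 -1.09] 0.0
33 0 [576.  14. 229.] [-0.06  0.62  1.86 -0.61  0.12 -0.87] 0.015
36 120 [500.  27. 321.] [-0.04  0.38  1.99 -0.49  0.16 -0.98] 0.0
36 60 [535.  21. 273.] [-0.04  0.51  1.95 -0.9   0.12 -0.57] 0.021
36 0 [570.  15. 224.] [-0.05  0.63  1.89 -1.22  0.12 -0.25] 0.044
```

```bash
python3 -m jog '[{"fingers":50,"dx":0,"dy":-29,"dz":0,"wx":0,"wy":0,"wz":0},{"fingers":50,"dx":0,"dy":-29,"dz":0,"wx":0,"wy":0,"wz":0},{"fingers":50,"dx":0,"dy":-29,"dz":0,"wx":0,"wy":0,"wz":0},{"fingers":50,"dx":0,"dy":-28.8,"dz":0,"wx":0,"wy":0,"wz":0},{"fingers":50,"dx":-7,"dy":0,"dz":22,"wx":0,"wy":0,"wz":0},{"fingers":50,"dx":-7,"dy":0,"dz":22,"wx":0,"wy":0,"wz":0},{"fingers":50,"dx":-6,"dy":0,"dz":23,"wx":0,"wy":0,"wz":0},{"fingers":50,"dx":0,"dy":0,"dz":0,"wx":0,"wy":0.105,"wz":0},{"fingers":50,"dx":0,"dy":0,"dz":0,"wx":0.066,"wy":0,"wz":0.115},{"fingers":50,"dx":0,"dy":0,"dz":0,"wx":0,"wy":0,"wz":0}]'
cat > rodgo.py <<'E'
from h import *
from kin import target
o=sensors.get_obs();R=Ro.from_quat(o["ee_rot"]);z=R.as_matrix()[:,2];t=o["ee_pos"]
_,RT=target(0,0,0,np.radians(30),yaw=np.radians(-7.6))
print("rot left (tool)",(R.inv()*RT).as_rotvec().round(3))
Q=RT.as_matrix()
for b in(120,60,0):
    x=np.array([659,.5,104])-(155+b)*Q[:,2];print(b,"shift tool",R.inv().apply(x-t).round(1))
E
python3 where.py; python3 rodgo.py
```

```text
t: 13.83
ee_pos: [511.6, 27.6, 363.0]
ee_rot: [0.062, 0.965, -0.015, 0.254]
wrist_force: [-0.6, 0.7, -0.4]
gripper_width: 50.0
finger_force: 0.0
t 13.83 tcp [511.6  27.6 363. ] grasp [587.4  18.1 228.1] F [-0.6  0.7 -0.4] w 50.0 ff 0.0 q [-0.05  0.32  1.88 -0.09  0.44 -1.43]
tool x [-0.863  0.111 -0.493] y [0.127 0.992 0.001] z [ 0.489 -0.061 -0.87 ]
grasp in dryer -81.2 -34.6 228.1
TCP dryer [-157.4  -28.3  363. ] pitch 29.4
topU [-10.5 -40.7 267.2] topL [  1.3 -41.6 246.3] footU [-153.6  -28.4  185.9] footL [-141.8  -29.3  165. ]
rot left (tool) [ 0.025 -0.008  0.041]
120 shift tool [-0.5 -1.6 24.2]
60 shift tool [-0.9 -3.1 84.2]
0 shift tool [ -1.4  -4.6 144.2]
```

```bash
python3 -m jog '[{"fingers":50,"dx":0,"dy":-3,"dz":0,"wx":0.025,"wy":-0.008,"wz":0.041},{"fingers":50,"dx":0,"dy":0,"dz":25,"wx":0,"wy":0,"wz":0},{"fingers":50,"dx":0,"dy":0,"dz":25,"wx":0,"wy":0,"wz":0},{"fingers":50,"dx":0,"dy":0,"dz":25,"wx":0,"wy":0,"wz":0},{"fingers":50,"dx":0,"dy":0,"dz":20,"wx":0,"wy":0,"wz":0},{"fingers":50,"dx":0,"dy":0,"dz":0,"wx":0,"wy":0,"wz":0},{"fingers":50,"dx":0,"dy":0,"dz":0,"wx":0,"wy":0,"wz":0}]'
python3 where.py|head -2; python3 rodgo.py;  python3 - <<'E'
from lid import *
a=lid("top");b=snap("side")
o=np.zeros((450,800,3),np.uint8)
o[:,:400]=cv2.resize(a["color"][120:210,200:280,::-1],(400,450),interpolation=2)
o[:,400:]=cv2.resize(b["color"][150:240,190:270,::-1],(400,450),interpolation=2)
cv2.imwrite("pics/rod1.png",o)
E
```

```text
t: 14.42
ee_pos: [557.2, 16.8, 281.3]
ee_rot: [0.079, 0.963, -0.022, 0.258]
wrist_force: [0.6, -0.8, 0.7]
gripper_width: 50.0
finger_force: 0.0
t 14.42 tcp [557.2  16.8 281.3] grasp [633.6   3.8 147.1] F [ 0.6 -0.8  0.7] w 50.0 ff 0.0 q [-0.06  0.51  1.86 -0.21  0.26 -1.28]
tool x [-0.854  0.141 -0.5  ] y [ 0.164  0.986 -0.002] z [ 0.493 -0.084 -0.866]
rot left (tool) [0.003 0.    0.01 ]
120 shift tool [ -0.7   1.8 -69.9]
60 shift tool [-0.7  1.6 -9.9]
0 shift tool [-0.6  1.5 50.1]
lid n 1852 slope rad 0.876 mean phi 0.881 zmax 325.0
```

View pics/rod1.png

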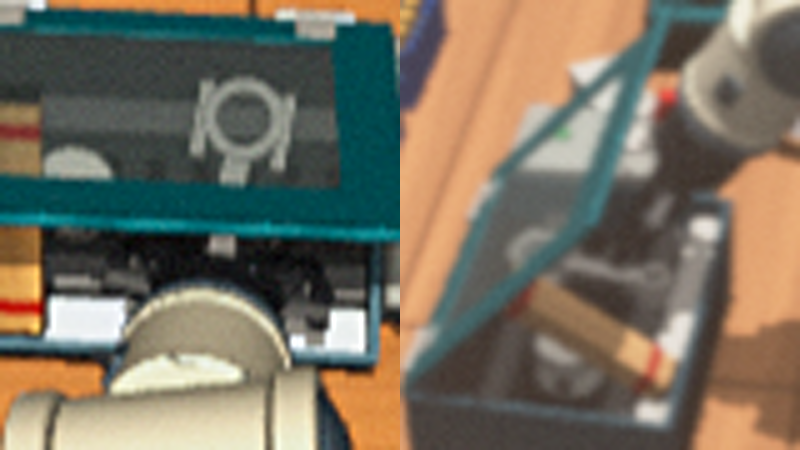

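The shank (left half ≈(222,244)) lies between the open fingers, and the lid hasn't moved. Going in.

```bash
python3 -m jog '[{"fingers":50,"dx":0,"dy":1.5,"dz":12,"wx":0,"wy":0,"wz":0.01},{"fingers":50,"dx":0,"dy":0,"dz":12,"wx":0,"wy":0,"wz":0},{"fingers":50,"dx":0,"dy":0,"dz":12,"wx":0,"wy":0,"wz":0},{"fingers":50,"dx":0,"dy":0,"dz":12,"wx":0,"wy":0,"wz":0},{"fingers":50,"dx":0,"dy":0,"dz":0,"wx":0,"wy":0,"wz":0},{"fingers":50,"dx":0,"dy":0,"dz":0,"wx":0,"wy":0,"wz":0}]'
python3 where.py|head -2
```

```text
t: 15.02
ee_pos: [581.5, 14.3, 240.4]
ee_rot: [0.085, 0.962, -0.021, 0.259]
wrist_force: [-0.9, 0.4, 0.2]
gripper_width: 49.8
finger_force: 0.0
t 15.02 tcp [581.5  14.3 240.4] grasp [658.    1.2 106.3] F [-0.9  0.4  0.2] w 49.8 ff 0.0 q [-0.06  0.6   1.83 -0.28  0.19 -1.2 ]
tool x [-0.852  0.153 -0.501] y [0.175 0.985 0.004] z [ 0.494 -0.085 -0.865]
```

```bash
python3 -m jog '[{"fingers":50,"dx":0,"dy":0,"dz":4,"wx":0,"wy":0,"wz":0},{"fingers":50,"dx":0,"dy":0,"dz":0,"wx":0,"wy":0,"wz":0},{"fingers":0,"dx":0,"dy":0,"dz":0,"wx":0,"wy":0,"wz":0},{"fingers":0,"dx":0,"dy":0,"dz":0,"wx":0,"wy":0,"wz":0},{"fingers":0,"dx":0,"dy":0,"dz":0,"wx":0,"wy":0,"wz":0},{"fingers":0,"dx":0,"dy":0,"dz":0,"wx":0,"wy":0,"wz":0},{"fingers":0,"dx":0,"dy":0,"dz":0,"wx":0,"wy":0,"wz":0}]'
python3 where.py|head -2
```

```text
t: 15.6
ee_pos: [583.4, 14.1, 238.1]
ee_rot: [0.085, 0.962, -0.021, 0.26]
wrist_force: [-2.6, 0.2, 6.2]
gripper_width: 16.8
finger_force: 59.4
t 15.6 tcp [583.4  14.1 238.1] grasp [660.3   1.  104.2] F [-2.6  0.2  6.2] w 16.8 ff 59.4 q [-0.06  0.61  1.83 -0.28  0.19 -1.19]
tool x [-0.851  0.153 -0.503] y [0.175 0.985 0.004] z [ 0.496 -0.084 -0.864]
```

```bash
python3 -m jog '[{"fingers":0,"dx":-2.5,"dy":0,"dz":-4.3,"wx":0,"wy":0,"wz":0},{"fingers":0,"dx":-3.7,"dy":0,"dz":-6.5,"wx":0,"wy":0,"wz":0},{"fingers":0,"dx":-3.8,"dy":0,"dz":-6.5,"wx":0,"wy":0,"wz":0},{"fingers":0,"dx":1.7,"dy":0,"dz":-9.8,"wx":0,"wy":0,"wz":0},{"fingers":0,"dx":0,"dy":0,"dz":0,"wx":0,"wy":0,"wz":0}]'
python3 where.py|head -2;python3 -c "
from lid import *
lid('top')"
```

```text
t: 16.02
ee_pos: [576.3, 15.2, 266.9]
ee_rot: [0.085, 0.962, -0.021, 0.26]
wrist_force: [0.2, 1.0, -4.2]
gripper_width: 16.6
finger_force: 58.9
t 16.02 tcp [576.3  15.2 266.9] grasp [653.3   2.1 133. ] F [ 0.2  1.  -4.2] w 16.6 ff 58.9 q [-0.06  0.55  1.83 -0.22  0.25 -1.26]
tool x [-0.85   0.153 -0.503] y [0.175 0.985 0.004] z [ 0.496 -0.085 -0.864]
lid n 1879 slope rad 0.874 mean phi 0.881 zmax 325.0
```

```bash
python3 -m jog '[{"fingers":0,"dx":3.4,"dy":0,"dz":-19.7,"wx":0,"wy":0,"wz":0},{"fingers":0,"dx":3.4,"dy":0,"dz":-19.7,"wx":0,"wy":0,"wz":0},{"fingers":0,"dx":3.4,"dy":0,"dz":-19.7,"wx":0,"wy":0,"wz":0},{"fingers":0,"dx":3.4,"dy":0,"dz":-19.7,"wx":0,"wy":0,"wz":0},{"fingers":0,"dx":3.4,"dy":0,"dz":-19.7,"wx":0,"wy":0,"wz":0},{"fingers":0,"dx":3.4,"dy":0,"dz":-19.7,"wx":0,"wy":0,"wz":0},{"fingers":0,"dx":3.4,"dy":0,"dz":-19.7,"wx":0,"wy":0,"wz":0},{"fingers":0,"dx":3.4,"dy":0,"dz":-19.7,"wx":0,"wy":0,"wz":0},{"fingers":0,"dx":3.4,"dy":0,"dz":-19.7,"wx":0,"wy":0,"wz":0},{"fingers":0,"dx":0,"dy":0,"dz":0,"wx":0,"wy":0,"wz":0}]'
python3 where.py;python3 - <<'E'
from lid import *
a=lid("top");b=snap("side")
o=np.zeros((450,800,3),np.uint8)
o[:,:400]=cv2.resize(a["color"][120:240,190:297,::-1],(400,450),interpolation=2)
o[:,400:]=cv2.resize(b["color"][120:255,170:290,::-1],(400,450),interpolation=2)
cv2.imwrite("pics/rod2.png",o)
X=a["X"];Z=X[...,2]
# tray fit: outer rect from walls/felt z<30
m=(abs(X[...,0]-450)<140)&(abs(X[...,1]+383)<120)&(Z>15)&(Z<32)
m=cv2.morphologyEx(m.astype(np.uint8),cv2.MORPH_CLOSE,np.ones((3,3)))
n,l,s,c=cv2.connectedComponentsWithStats(m);k=1+s[1:,4].argmax();P=X[l==k];P=P[~np.isnan(P[:,0])]
print("tray",cv2.minAreaRect(P[:,:2].astype(np.float32)))
h=cv2.cvtColor(a["color"],cv2.COLOR_RGB2HSV).astype(int)
m=((h[...,1]<45)&(abs(X[...,0]-450)<130)&(abs(X[...,1]+310)<130)&(Z<20)).astype(np.uint8)
n,l,s,c=cv2.connectedComponentsWithStats(m);k=1+s[1:,4].argmax();P=X[l==k]
print("felt",s[k],cv2.minAreaRect(P[:,:2].astype(np.float32)))
E
```

```text
t: 16.9
ee_pos: [461.5, 35.1, 405.2]
ee_rot: [0.085, 0.962, -0.021, 0.26]
wrist_force: [1.0, 0.1, -4.2]
gripper_width: 17.0
finger_force: 59.7
t 16.9 tcp [461.5  35.1 405.2] grasp [538.6  22.  271.4] F [ 1.   0.1 -4.2] w 17.0 ff 59.7 q [-0.03  0.19  1.92 -0.14  0.51 -1.32]
tool x [-0.85   0.153 -0.504] y [0.175 0.985 0.004] z [ 0.497 -0.084 -0.864]
grasp in dryer -130.2 -32.7 271.4
TCP dryer [-207.7  -22.9  405.2] pitch 30.1
topU [-60.4 -42.3 311.3] topL [-48.3 -43.8 290.6] footU [-201.5  -23.   228.2] footL [-189.5  -24.5  207.4]
lid n 1841 slope rad 0.875 mean phi 0.881 zmax 333.0
tray ((424.2957763671875, -394.4049072265625), (202.63607788085938, 201.45782470703125), 75.36299133300781)
felt [ 328  201   42   60 1881] ((427.0552062988281, -384.62982177734375), (154.03704833984375, 181.68588256835938), 75.9774398803711)
```

View pics/rod2.png

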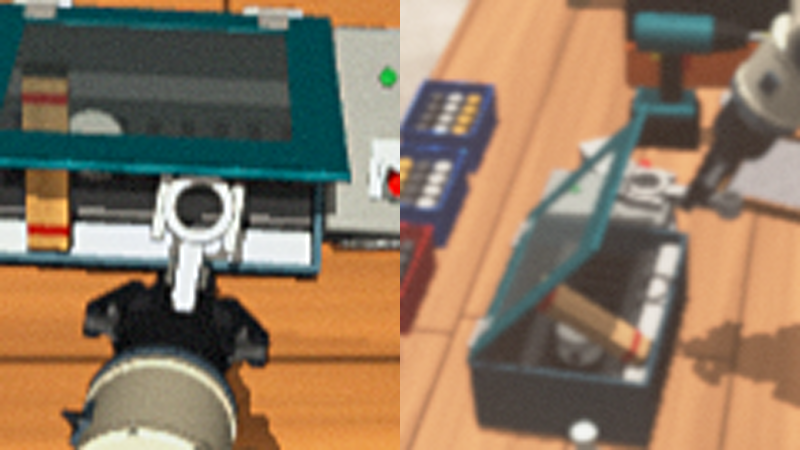

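Rod is out, level in the grip (big end (200,205)), with the lid, batten and piston unmoved. I check the reach for the tray.

```bash
python3 - <<'E'
from kin import *
for yw in(-10,-30,-45):
    q=np.array([-.03,.19,1.92,-.14,.51,-1.32])
    for w in(-10,) if yw==-10 else (yw,):
        _,RR=target(0,0,0,np.radians(30),yaw=np.radians(w+2.42));z=RR.as_matrix()[:,2]
        u=np.array([np.cos(np.radians(w)),np.sin(np.radians(w)),0])
        for gx,gy,gz in((538,-150,300),(460,-300,250),(414,-392,250),(424.3-10.5*u[0],-394.4-10.5*u[1],100),(424.3-10.5*u[0],-394.4-10.5*u[1],26)):
            x=np.array([gx,gy,gz])-155*z;q,e=ik(x,RR,q);print(w,x.round(0),q.round(2),e.round(3))
E
```

```text
-10 [ 462. -137.  434.] [-0.46  0.16  1.85  0.24  0.64 -2.01] 0.0
-10 [ 384. -287.  384.] [-0.88  0.25  1.91  0.56  0.65 -2.67] 0.0
-10 [ 338. -379.  384.] [-1.09  0.3   1.82  0.6   0.78 -2.87] 0.0
-10 [ 338. -379.  234.] [-1.06  0.57  1.94  0.76  0.48 -3.08] 0.099
-10 [ 338. -379.  160.] [-1.04  0.71  1.94  0.76  0.37 -3.08] 0.194
-30 [ 471. -111.  434.] [-0.32  0.17  1.83 -0.17  0.63 -1.26] 0.0
-30 [ 393. -261.  384.] [-0.75  0.23  1.94  0.25  0.47 -1.99] 0.0
-30 [ 347. -353.  384.] [-0.99  0.26  1.89  0.43  0.56 -2.36] 0.0
-30 [ 348. -350.  234.] [-0.98  0.55  2.03  1.12  0.23 -3.08] 0.03
-30 [ 348. -350.  160.] [-0.96  0.71  2.02  1.12  0.17 -3.08] 0.152
-45 [483. -95. 434.] [-0.23  0.2   1.79 -0.41  0.73 -0.77] 0.0
-45 [ 405. -245.  384.] [-0.65  0.23  1.93 -0.16  0.46 -1.31] 0.0
-45 [ 359. -337.  384.] [-0.89  0.25  1.9   0.12  0.47 -1.77] 0.0
-45 [ 362. -332.  234.] [-0.9   0.55  2.05  1.16  0.12 -2.83] 0.055
-45 [ 362. -332.  160.] [-0.9   0.71  2.04  1.41  0.12 -3.08] 0.138
```

```bash
python3 - <<'E'
from kin import *
def run(ws,verbose=False):
    q=np.array([-.03,.19,1.92,-.14,.51,-1.32]);out=[]
    for w,g in ws:
        _,RR=target(0,0,0,np.radians(30),yaw=np.radians(w+2.42));z=RR.as_matrix()[:,2]
        q,e=ik(np.array(g)-155*z,RR,q);out.append((w,q.round(2),e.round(3)))
    return out
for f in(-60,-75,-90,-105,-120):
    u=np.array([np.cos(np.radians(f)),np.sin(np.radians(f))]);c=np.array([424.3,-394.4])-10.5*u
    o=run([(-10,(510,-60,300))]+[(w,(480,-200,290)) for w in np.linspace(-10,f,6)]+[(f,(*c,zz)) for zz in(250,150,80,50,26)])
    print(f,"maxerr",max(x[2] for x in o));[print("  ",*x) for x in o[-1:]+o[4:6]]
E
```

```text
-60 maxerr 0.134
   -60 [-0.78  0.71  2.01 -1.22  0.12 -0.1 ] 0.134
   -40.0 [-0.43  0.13  1.92 -0.24  0.59 -1.14] 0.0
   -50.0 [-0.36  0.15  1.89 -0.41  0.67 -0.79] 0.0
-75 maxerr 0.089
   -75 [-0.69  0.73  1.97 -1.22  0.29  0.22] 0.089
   -49.0 [-0.37  0.15  1.89 -0.39  0.66 -0.82] 0.0
   -62.0 [-0.29  0.19  1.84 -0.52  0.79 -0.47] 0.0
-90 maxerr 0.006
   -90 [-0.61  0.75  1.92 -1.22  0.45  0.5 ] 0.006
   -58.0 [-0.31  0.18  1.86 -0.49  0.75 -0.57] 0.0
   -74.0 [-0.25  0.23  1.78 -0.57  0.93 -0.22] 0.0
-105 maxerr 0.0
   -105 [-0.57  0.77  1.81 -0.96  0.62  0.51] 0.0
   -67.0 [-0.27  0.21  1.82 -0.55  0.85 -0.36] 0.0
   -86.0 [-0.22  0.28  1.72 -0.58  1.07 -0.02] 0.0
-120 maxerr 0.0
   -120 [-0.56  0.79  1.7  -0.78  0.79  0.56] 0.0
   -76.0 [-0.24  0.24  1.77 -0.57  0.95 -0.19] 0.0
   -98.0 [-0.21  0.32  1.64 -0.57  1.2   0.15] 0.0
```

```bash
python3 -m jog '[{"fingers":0,"dx":17,"dy":-3.5,"dz":-10,"wx":0,"wy":0,"wz":0},{"fingers":0,"dx":17,"dy":-3.5,"dz":-10,"wx":0,"wy":0,"wz":0},{"fingers":0,"dx":-6.6,"dy":-32.5,"dz":0.2,"wx":0,"wy":0,"wz":0},{"fingers":0,"dx":-6.6,"dy":-32.5,"dz":0.2,"wx":0,"wy":0,"wz":0},{"fingers":0,"dx":-6.6,"dy":-32.5,"dz":0.2,"wx":0,"wy":0,"wz":0},{"fingers":0,"dx":-6.6,"dy":-32.5,"dz":0.2,"wx":0,"wy":0,"wz":0},{"fingers":0,"dx":-6.6,"dy":-32.5,"dz":0.2,"wx":0,"wy":0,"wz":0},{"fingers":0,"dx":0,"dy":0,"dz":0,"wx":0.0592,"wy":0,"wz":0.1026},{"fingers":0,"dx":0,"dy":0,"dz":0,"wx":0.0592,"wy":0,"wz":0.1026},{"fingers":0,"dx":0,"dy":0,"dz":0,"wx":0.0592,"wy":0,"wz":0.1026}]'
python3 where.py | head -2
python3 -m jog '[{"fingers":0,"dx":0,"dy":0,"dz":0,"wx":0.0592,"wy":0,"wz":0.1026},{"fingers":0,"dx":0,"dy":0,"dz":0,"wx":0.0592,"wy":0,"wz":0.1026},{"fingers":0,"dx":0,"dy":0,"dz":0,"wx":0.0592,"wy":0,"wz":0.1026},{"fingers":0,"dx":0,"dy":0,"dz":0,"wx":0.0592,"wy":0,"wz":0.1026},{"fingers":0,"dx":0,"dy":0,"dz":0,"wx":0.0592,"wy":0,"wz":0.1026},{"fingers":0,"dx":0,"dy":0,"dz":0,"wx":0.0592,"wy":0,"wz":0.1026},{"fingers":0,"dx":0,"dy":0,"dz":0,"wx":0.0592,"wy":0,"wz":0.1026},{"fingers":0,"dx":0,"dy":0,"dz":0,"wx":0,"wy":0,"wz":0}]'
cat > traygo.py <<'E'
from h import *
from kin import target
o=sensors.get_obs();R=Ro.from_quat(o["ee_rot"]);t=o["ee_pos"]
f=np.radians(-104.6);_,RT=target(0,0,0,np.radians(30),yaw=f+np.radians(2.42))
print("rot left (tool)",(R.inv()*RT).as_rotvec().round(3))
u=np.array([np.cos(f),np.sin(f)]);c=np.array([424.3,-394.4])-10.5*u
for zz in(200,90,40,26):
    x=np.array([*c,zz])-155*RT.as_matrix()[:,2];print(zz,"TCP",x.round(1),"shift tool now",R.inv().apply(x-t).round(1),"in final axes",RT.inv().apply(x-t).round(1))
E
python3 where.py|head -2; python3 traygo.py
```

```text
t: 17.83
ee_pos: [423.1, -131.9, 417.0]
ee_rot: [0.213, 0.943, -0.055, 0.251]
wrist_force: [-1.4, 0.1, -5.2]
gripper_width: 16.4
finger_force: 60.1
t 17.83 tcp [ 423.1 -131.9  417. ] grasp [ 492.8 -164.5  282.5] F [-1.4  0.1 -5.2] w 16.4 ff 60.1 q [-0.44  0.14  1.94 -0.    0.54 -1.56]
tool x [-0.783  0.375 -0.496] y [0.43  0.903 0.003] z [ 0.449 -0.211 -0.868]
t: 18.5
ee_pos: [423.5, -130.1, 416.5]
ee_rot: [0.532, 0.808, -0.14, 0.211]
wrist_force: [0.6, 0.2, -4.2]
gripper_width: 16.7
finger_force: 60.0
t 18.5 tcp [ 423.5 -130.1  416.5] grasp [ 453.2 -200.   281.4] F [ 0.6  0.2 -4.2] w 16.7 ff 60.0 q [-0.3   0.18  1.88 -0.55  0.81 -0.37]
tool x [-0.345  0.8   -0.49 ] y [ 0.919  0.395 -0.003] z [ 0.191 -0.451 -0.872]
rot left (tool) [ 0.325 -0.01   0.575]
200 TCP [ 446.5 -309.2  334.2] shift tool now [-111.   -49.4  156.9] in final axes [-104.    67.4  155. ]
90 TCP [ 446.5 -309.2  224.2] shift tool now [-57.1 -49.1 252.8] in final axes [-49.   67.4 250.3]
40 TCP [ 446.5 -309.2  174.2] shift tool now [-32.6 -49.  296.4] in final axes [-24.   67.4 293.6]
26 TCP [ 446.5 -309.2  160.2] shift tool now [-25.7 -49.  308.6] in final axes [-17.   67.4 305.7]
```

```bash
python3 -m jog '[{"fingers":0,"dx":0,"dy":0,"dz":0,"wx":0.054,"wy":-0.002,"wz":0.096},{"fingers":0,"dx":0,"dy":0,"dz":0,"wx":0.054,"wy":-0.002,"wz":0.096},{"fingers":0,"dx":0,"dy":0,"dz":0,"wx":0.054,"wy":-0.002,"wz":0.096},{"fingers":0,"dx":0,"dy":0,"dz":0,"wx":0.054,"wy":-0.002,"wz":0.096},{"fingers":0,"dx":0,"dy":0,"dz":0,"wx":0.054,"wy":-0.002,"wz":0.096},{"fingers":0,"dx":0,"dy":0,"dz":0,"wx":0.055,"wy":0,"wz":0.096},{"fingers":0,"dx":0,"dy":0,"dz":0,"wx":0,"wy":0,"wz":0}]'
python3 -m jog '[{"fingers":0,"dx":-17.3,"dy":11.2,"dz":25.8,"wx":0,"wy":0,"wz":0},{"fingers":0,"dx":-17.3,"dy":11.2,"dz":25.8,"wx":0,"wy":0,"wz":0},{"fingers":0,"dx":-17.3,"dy":11.2,"dz":25.8,"wx":0,"wy":0,"wz":0},{"fingers":0,"dx":-17.3,"dy":11.2,"dz":25.8,"wx":0,"wy":0,"wz":0},{"fingers":0,"dx":-17.3,"dy":11.2,"dz":25.8,"wx":0,"wy":0,"wz":0},{"fingers":0,"dx":-17.3,"dy":11.2,"dz":25.8,"wx":0,"wy":0,"wz":0},{"fingers":0,"dx":0,"dy":0,"dz":0,"wx":0,"wy":0,"wz":0}]'
python3 where.py|head -2; python3 traygo.py
python3 - <<'E'
from h import *
a=snap("top");b=snap("side")
o=np.zeros((450,800,3),np.uint8)
o[:,:400]=cv2.resize(a["color"][180:290,300:398,::-1],(400,450),interpolation=2)
o[:,400:]=cv2.resize(b["color"][110:220,240:338,::-1],(400,450),interpolation=2)
cv2.imwrite("pics/tray1.png",o)
X=a["X"];Z=X[...,2];m=(Z>150)&(Z<235)&(abs(X[...,0]-424)<100)&(X[...,1]<-330)&(X[...,1]>-520)
print("big-end part z",np.nanpercentile(Z[m],[5,50,95]).round(0),m.sum(),np.nanmin(X[m],0).round(0),np.nanmax(X[m],0).round(0))
E
```

```text
t: 19.08
ee_pos: [423.5, -130.3, 416.6]
ee_rot: [0.763, 0.593, -0.204, 0.158]
wrist_force: [0.2, -0.6, -4.7]
gripper_width: 16.7
finger_force: 60.1
t: 19.67
ee_pos: [447.1, -313.0, 332.7]
ee_rot: [0.761, 0.595, -0.203, 0.159]
wrist_force: [-1.4, 1.6, -4.5]
gripper_width: 16.7
finger_force: 60.1
t 19.67 tcp [ 447.1 -313.   332.7] grasp [ 428.4 -388.   198.4] F [-1.4  1.6 -4.5] w 16.7 ff 60.1 q [-0.58  0.47  1.71 -0.65  0.89  0.06]
tool x [ 0.209  0.841 -0.499] y [ 0.971 -0.241 -0.   ] z [-0.12  -0.484 -0.867]
rot left (tool) [ 0.005 -0.002  0.01 ]
200 TCP [ 446.5 -309.2  334.2] shift tool now [ 2.3 -1.5 -3. ] in final axes [ 2.3 -1.6 -3. ]
90 TCP [ 446.5 -309.2  224.2] shift tool now [57.1 -1.5 92.3] in final axes [57.3 -1.6 92.2]
40 TCP [ 446.5 -309.2  174.2] shift tool now [ 82.1  -1.5 135.6] in final axes [ 82.3  -1.6 135.5]
26 TCP [ 446.5 -309.2  160.2] shift tool now [ 89.1  -1.5 147.8] in final axes [ 89.3  -1.6 147.7]
big-end part z [188. 202. 209.] 252 [ 377. -502.  180.] [ 523. -431.  214.]
```

View pics/tray1.png

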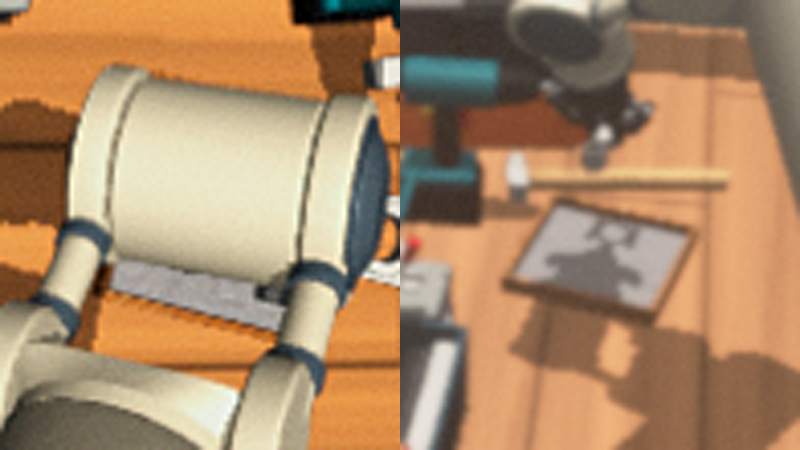

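Rod and gripper are above the tray (the rod's shadow lies on the felt, ≈(610,245)). Lowering.

```bash
python3 -m jog '[{"fingers":0,"dx":16.4,"dy":-0.3,"dz":27.1,"wx":0,"wy":0,"wz":0.005},{"fingers":0,"dx":16.4,"dy":-0.3,"dz":27.1,"wx":0.003,"wy":0,"wz":0.005},{"fingers":0,"dx":16.4,"dy":-0.3,"dz":27.1,"wx":0,"wy":0,"wz":0},{"fingers":0,"dx":16.4,"dy":-0.3,"dz":27.1,"wx":0,"wy":0,"wz":0},{"fingers":0,"dx":13.5,"dy":-0.3,"dz":22,"wx":0,"wy":0,"wz":0},{"fingers":0,"dx":0,"dy":0,"dz":0,"wx":0,"wy":0,"wz":0},{"fingers":0,"dx":0,"dy":0,"dz":0,"wx":0,"wy":0,"wz":0}]'
python3 where.py|head -2; python3 traygo.py
```

```text
t: 20.35
ee_pos: [446.7, -304.6, 182.8]
ee_rot: [0.765, 0.59, -0.204, 0.158]
wrist_force: [0.6, 0.1, -2.6]
gripper_width: 16.8
finger_force: 60.1
t 20.35 tcp [ 446.7 -304.6  182.8] grasp [ 427.4 -379.5   48.4] F [ 0.6  0.1 -2.6] w 16.8 ff 60.1 q [-0.57  0.72  1.82 -0.91  0.64  0.44]
tool x [ 0.22   0.838 -0.499] y [ 0.968 -0.253  0.001] z [-0.125 -0.483 -0.867]
rot left (tool) [ 0.001 -0.002 -0.001]
200 TCP [ 446.5 -309.2  334.2] shift tool now [ -79.4    1.2 -129. ] in final axes [ -79.7    0.9 -128.9]
90 TCP [ 446.5 -309.2  224.2] shift tool now [-24.6   1.  -33.7] in final axes [-24.7   0.9 -33.6]
40 TCP [ 446.5 -309.2  174.2] shift tool now [0.3 0.9 9.7] in final axes [0.3 0.9 9.7]
26 TCP [ 446.5 -309.2  160.2] shift tool now [ 7.3  0.9 21.8] in final axes [ 7.3  0.9 21.8]
```

```bash
python3 -m jog '[{"fingers":0,"dx":0.3,"dy":0.9,"dz":9.7,"wx":0,"wy":0,"wz":0},{"fingers":0,"dx":4,"dy":0,"dz":7,"wx":0,"wy":0,"wz":0},{"fingers":0,"dx":0,"dy":0,"dz":0,"wx":0,"wy":0,"wz":0}]'
python3 -m jog '[{"fingers":0,"dx":1,"dy":0,"dz":1.7,"wx":0,"wy":0,"wz":0},{"fingers":0,"dx":0,"dy":0,"dz":0,"wx":0,"wy":0,"wz":0}]'
python3 -m jog '[{"fingers":0,"dx":1,"dy":0,"dz":1.7,"wx":0,"wy":0,"wz":0},{"fingers":0,"dx":0,"dy":0,"dz":0,"wx":0,"wy":0,"wz":0}]'
python3 where.py|head -2
```

```text
t: 20.6
ee_pos: [446.6, -310.3, 166.3]
ee_rot: [0.766, 0.589, -0.204, 0.16]
wrist_force: [-1.4, -0.3, -4.3]
gripper_width: 16.6
finger_force: 60.1
t: 20.77
ee_pos: [446.5, -310.1, 164.7]
ee_rot: [0.766, 0.589, -0.204, 0.159]
wrist_force: [-0.2, -0.2, -4.2]
gripper_width: 16.9
finger_force: 60.1
t: 20.93
ee_pos: [446.5, -310.0, 162.5]
ee_rot: [0.766, 0.589, -0.204, 0.159]
wrist_force: [-0.2, 0.3, -3.1]
gripper_width: 17.0
finger_force: 60.8
t 20.93 tcp [ 446.5 -310.   162.5] grasp [ 427.2 -385.    28.3] F [-0.2  0.3 -3.1] w 17.0 ff 60.8 q [-0.58  0.76  1.82 -0.96  0.62  0.5 ]
tool x [ 0.224  0.837 -0.5  ] y [ 0.967 -0.256  0.004] z [-0.124 -0.484 -0.866]
```

```bash
python3 -m jog '[{"fingers":0,"dx":0.7,"dy":0,"dz":1.3,"wx":0,"wy":0,"wz":0},{"fingers":0,"dx":0,"dy":0,"dz":0,"wx":0,"wy":0,"wz":0}]'
python3 -m jog '[{"fingers":0,"dx":0.7,"dy":0,"dz":1.3,"wx":0,"wy":0,"wz":0},{"fingers":0,"dx":0,"dy":0,"dz":0,"wx":0,"wy":0,"wz":0}]'
python3 -m jog '[{"fingers":0,"dx":0.7,"dy":0,"dz":1.3,"wx":0,"wy":0,"wz":0},{"fingers":0,"dx":0,"dy":0,"dz":0,"wx":0,"wy":0,"wz":0}]'
```

```text
t: 21.1
ee_pos: [446.6, -310.0, 161.9]
ee_rot: [0.766, 0.589, -0.204, 0.16]
wrist_force: [-2.1, 6.8, 16.9]
gripper_width: 17.2
finger_force: 73.1
t: 21.27
ee_pos: [446.6, -309.9, 161.4]
ee_rot: [0.766, 0.588, -0.204, 0.161]
wrist_force: [-2.6, 14.8, 38.8]
gripper_width: 17.0
finger_force: 86.5
t: 21.43
ee_pos: [446.6, -309.8, 161.0]
ee_rot: [0.765, 0.588, -0.205, 0.161]
wrist_force: [-5.3, 24.5, 63.0]
gripper_width: 16.8
finger_force: 100.9
```

In firm contact; I ease the press off, then release.

```bash
python3 -m jog '[{"fingers":0,"dx":-0.9,"dy":0,"dz":-1.6,"wx":0,"wy":0,"wz":0},{"fingers":0,"dx":-0.4,"dy":0,"dz":-0.7,"wx":0,"wy":0,"wz":0},{"fingers":0,"dx":0,"dy":0,"dz":0,"wx":0,"wy":0,"wz":0}]'
python3 -m jog '[{"fingers":20,"dx":0,"dy":0,"dz":0,"wx":0,"wy":0,"wz":0},{"fingers":26,"dx":0,"dy":0,"dz":0,"wx":0,"wy":0,"wz":0},{"fingers":34,"dx":0,"dy":0,"dz":0,"wx":0,"wy":0,"wz":0},{"fingers":40,"dx":0,"dy":0,"dz":0,"wx":0,"wy":0,"wz":0},{"fingers":40,"dx":0,"dy":0,"dz":0,"wx":0,"wy":0,"wz":0}]'
python3 -m jog '[{"fingers":40,"dx":0,"dy":0,"dz":-8,"wx":0,"wy":0,"wz":0},{"fingers":40,"dx":0,"dy":0,"dz":-15,"wx":0,"wy":0,"wz":0},{"fingers":40,"dx":0,"dy":0,"dz":-30,"wx":0,"wy":0,"wz":0},{"fingers":40,"dx":0,"dy":0,"dz":-38,"wx":0,"wy":0,"wz":0},{"fingers":40,"dx":0,"dy":0,"dz":-38,"wx":0,"wy":0,"wz":0},{"fingers":40,"dx":15,"dy":-30,"dz":-20,"wx":0,"wy":0,"wz":0},{"fingers":40,"dx":15,"dy":-30,"dz":-20,"wx":0,"wy":0,"wz":0},{"fingers":40,"dx":15,"dy":-30,"dz":-20,"wx":0,"wy":0,"wz":0},{"fingers":40,"dx":0,"dy":0,"dz":0,"wx":0,"wy":0,"wz":0}]'
python3 where.py|head -2
python3 - <<'E'
from lid import *
a=lid("top");save(a,"end.png",(120,90,440,330),2.4)
E
```

```text
t: 21.68
ee_pos: [446.6, -310.0, 161.8]
ee_rot: [0.766, 0.589, -0.204, 0.16]
wrist_force: [-1.9, 8.4, 18.7]
gripper_width: 17.1
finger_force: 74.4
t: 22.1
ee_pos: [446.5, -310.2, 160.8]
ee_rot: [0.766, 0.589, -0.204, 0.159]
wrist_force: [0.9, -1.0, 1.6]
gripper_width: 39.8
finger_force: 1.0
t: 22.85
ee_pos: [388.6, -153.8, 302.7]
ee_rot: [0.765, 0.589, -0.205, 0.158]
wrist_force: [0.5, -1.4, -0.6]
gripper_width: 40.3
finger_force: 0.0
t 22.85 tcp [ 388.6 -153.8  302.7] grasp [ 368.9 -228.7  168.4] F [ 0.5 -1.4 -0.6] w 40.3 ff 0.0 q [-0.33  0.41  1.98 -0.72  0.85  0.45]
tool x [ 0.222  0.838 -0.499] y [ 0.967 -0.256  0.001] z [-0.127 -0.483 -0.866]
lid n 1839 slope rad 0.874 mean phi 0.881 zmax 325.0
```

View pics/end.png

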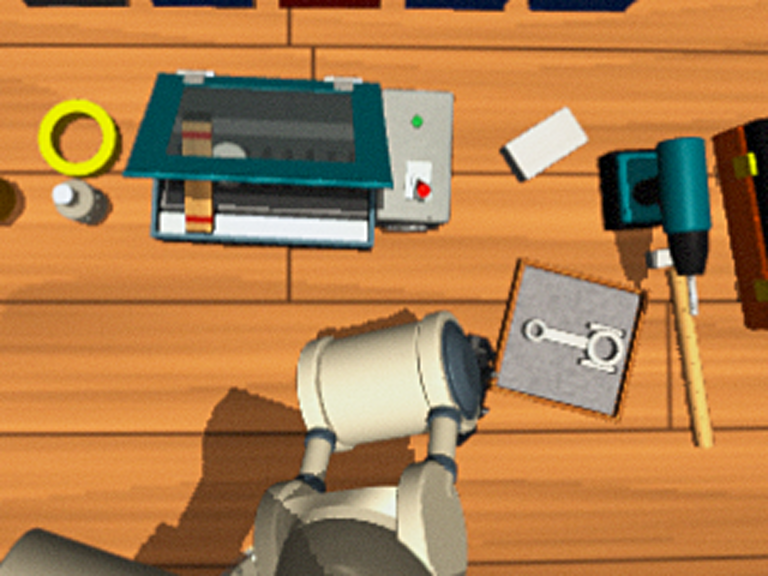

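The rod lies flat in the tray, centred (570,340). The lid is still propped at 0.87 rad on the batten (198,175), the piston is inside (230,150), the toggle is off (423,188), the bystanders are unmoved and the gripper is free.

```bash
python3 -c "
from rig import manip
print(manip.hand_in())"
```

```text
the job is handed in; nothing more can be done
None
```

I handed the job in at about 23 s of the 69 s allowed: the blower is off, the lid stands propped on the batten at about 0.87 rad (50°), the rod lies flat in the tray, the piston is still inside, and nothing else I could see on the bench had moved.

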